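# Load the blade carriers on the indexing dial of the sharpening machine

## Task

Load the clipper-blade sharpening machine: lower every orange blade carrier onto the two dowel pins of a free station of the dial, so that it lies flush; only the station at the front is open, so turn the dial by its red posts, a quarter turn at a time, to bring up the next free station. When all the carriers are on and the dial rests in one of its click positions, press the green start button on the machine's head right down and let it go. Leave the small things standing about where they are.

Things in the scene. Friction and masses are not known exactly. Their poses are not given: they have to be found in the camera images.
- machine: fixed blue machine; origin on the work surface, on the dial's axis; its x axis points to the back, so the open front (loading) position is on its -x side; turned by up to 0.2 rad. A clear guard sheet 94 to 103 mm above the surface, 236 mm wide, covers the dial from 13 mm before the axis to the back; loaded carriers pass below it. Column and head: 55 to 155 mm behind the axis, 203 mm high
- dial_centre (a point): centre of the dial's upper face, 44 mm above the work surface. The aluminium dial has radius 120 mm and turns about the vertical, either way, without end. On its middle sits a steel hub, radius 26 mm, 4 mm high
- dial (a joint): turn of the dial against the machine in rad, growing anticlockwise seen from above. A sprung detent holds it at 0 and every quarter turn (multiples of 1.571): leaving a click position takes about 0.36 Nm (about 3.5 N at a post); past half way to the next it draws itself there. As found it is at 0
- station0 (a point): station 0: point on the dial's upper face, 78 mm from the dial's axis, midway between two steel dowel pins, which stand 28 mm either side of it, square to the radius; each 8 mm thick, 15 mm high, its upper 6 mm tapered. Site axes: the dial's. At dial angle 0 it is at the front
- station1 (a point): station 1: point on the dial's upper face, 78 mm from the dial's axis, midway between two steel dowel pins, which stand 28 mm either side of it, square to the radius; each 8 mm thick, 15 mm high, its upper 6 mm tapered. Site axes: the dial's. At dial angle 0 it is a quarter turn anticlockwise (from above) of the front
- station2 (a point): station 2: point on the dial's upper face, 78 mm from the dial's axis, midway between two steel dowel pins, which stand 28 mm either side of it, square to the radius; each 8 mm thick, 15 mm high, its upper 6 mm tapered. Site axes: the dial's. At dial angle 0 it is at the back
- station3 (a point): station 3: point on the dial's upper face, 78 mm from the dial's axis, midway between two steel dowel pins, which stand 28 mm either side of it, square to the radius; each 8 mm thick, 15 mm high, its upper 6 mm tapered. Site axes: the dial's. At dial angle 0 it is a quarter turn clockwise (from above) of the front
- post0 (a point): top centre of red post 0, a round upright post 14 mm thick, 40 mm high above the dial, 108 mm from the dial's axis, one eighth of a turn anticlockwise of station 0
- post1 (a point): top centre of red post 1, a round upright post 14 mm thick, 40 mm high above the dial, 108 mm from the dial's axis, one eighth of a turn anticlockwise of station 1
- post2 (a point): top centre of red post 2, a round upright post 14 mm thick, 40 mm high above the dial, 108 mm from the dial's axis, one eighth of a turn anticlockwise of station 2
- post3 (a point): top centre of red post 3, a round upright post 14 mm thick, 40 mm high above the dial, 108 mm from the dial's axis, one eighth of a turn anticlockwise of station 3
- carrier0: loose orange blade carrier (0.1 to 0.25 kg), may be absent: plate 50 (x) x 84 (y) x 8 mm, two through holes 9.5 mm wide at y = -28 and +28 mm; origin: centre of its underside. In its middle a black grip lug, 16 (x) x 26 (y) mm, top 38 mm above the underside; grip it across x. A toothed steel blade lies on the +x side. On a station its x axis lies along the radius, either way round
- carrier1: loose orange blade carrier (0.1 to 0.25 kg), may be absent: plate 50 (x) x 84 (y) x 8 mm, two through holes 9.5 mm wide at y = -28 and +28 mm; origin: centre of its underside. In its middle a black grip lug, 16 (x) x 26 (y) mm, top 38 mm above the underside; grip it across x. A toothed steel blade lies on the +x side. On a station its x axis lies along the radius, either way round
- carrier2: loose orange blade carrier (0.1 to 0.25 kg), may be absent: plate 50 (x) x 84 (y) x 8 mm, two through holes 9.5 mm wide at y = -28 and +28 mm; origin: centre of its underside. In its middle a black grip lug, 16 (x) x 26 (y) mm, top 38 mm above the underside; grip it across x. A toothed steel blade lies on the +x side. On a station its x axis lies along the radius, either way round
- carrier3: loose orange blade carrier (0.1 to 0.25 kg), may be absent: plate 50 (x) x 84 (y) x 8 mm, two through holes 9.5 mm wide at y = -28 and +28 mm; origin: centre of its underside. In its middle a black grip lug, 16 (x) x 26 (y) mm, top 38 mm above the underside; grip it across x. A toothed steel blade lies on the +x side. On a station its x axis lies along the radius, either way round
- start_top (a point): centre of the top of the green start button, 32 mm wide, on top of the head, about 0.22 m above the work surface; pressed straight down
- start (a joint): travel of the start button: 0 released, 0.007 m fully pressed (about 5 N); springs back
- pomade: small red and white round pot, 68 mm wide, 43 mm high, standing in front; leave it alone
- red_guard: red clipper guard comb, 35 x 44 x 17 mm, lying in front; leave it alone
- oil: brown dropper bottle, 33 mm wide, 102 mm high, standing in front; leave it alone

How it is judged:
On the way, in this order (a step that is already met when the one before it is completed fails the run):
1. every carrier lies flush on the pins of a station and the dial rests in a click position ((distance between carrier0 and station0 below 0.004 m or distance between carrier0 and station1 below 0.004 m or distance between carrier0 and station2 below 0.004 m or distance between carrier0 and station3 below 0.004 m) and angle between each of carrier0, carrier1, carrier2, carrier3's own z axis and vertical below 0.05 rad and (distance between carrier1 and station0 below 0.004 m or distance between carrier1 and station1 below 0.004 m or distance between carrier1 and station2 below 0.004 m or distance between carrier1 and station3 below 0.004 m) and (distance between carrier2 and station0 below 0.004 m or distance between carrier2 and station1 below 0.004 m or distance between carrier2 and station2 below 0.004 m or distance between carrier2 and station3 below 0.004 m) and (distance between carrier3 and station0 below 0.004 m or distance between carrier3 and station1 below 0.004 m or distance between carrier3 and station2 below 0.004 m or distance between carrier3 and station3 below 0.004 m) and (angle between the x axis of station0 and the x axis of machine, either way round below 0.05 rad or angle between the x axis of station0 and the y axis of machine, either way round below 0.05 rad)), for 0.3 s.
2. then the start button is pressed right down, with all carriers still seated (all of step 1 and value of joint start above 0.0055 m).
At the end, for the whole second after the job is handed in: each carrier present has its origin within 4 mm of a station's point (seated on both pins) and is level within 0.05 rad and at rest; the dial is within 0.05 rad of a click position; the start button was pressed beyond 5.5 of its 7 mm after loading and is released (all of step 1 and linear speed of each of carrier0, carrier1, carrier2, carrier3 below 0.02 m/s and value of joint start below 0.002 m); the robot touches nothing.
It fails at once if the small pot is knocked away by more than 4 cm (distance of pomade from where it was at the start of the episode above 0.04 m).
It fails at once if the red guard comb is knocked away by more than 4 cm (distance of red_guard from where it was at the start of the episode above 0.04 m).
It fails at once if the dropper bottle is knocked away by more than 4 cm (distance of oil from where it was at the start of the episode above 0.04 m).
Of carrier0, carrier1, carrier2, carrier3 only 3 to 4 are there at a start; the rules pass over those that are not, and their reading is None.
At some moment in a run one of carrier0, carrier1, carrier2, carrier3 may be knocked a few centimetres aside while the robot is not near it.
Once in a run the grip may slacken for a moment while it holds something.
It also fails if it takes over 210 s, if anything falls off the work surface, if the arm or the gripper's body presses on something with over 40 N, if the wrist force passes 120 N, or if a joint passes its speed limit or range.

## Robot

A 6-joint arm with a two-finger parallel gripper is mounted at the origin on a cart in front of the work surface, level with it; the furniture and walls round the work are solid. World frame = base frame: x ahead of the robot, y to its left, z up, the work surface at z = 0. Lengths are in m, angles in rad, forces in N, time in s.
With the tool pointing down it reaches from about 0.225 to 0.875 m from the base axis. Payload 3.4 kg.
Tool frame: the origin (TCP) lies at the very end of the fingers, on their centre line; the grasp point (between the pads) lies 19 mm behind it; z points along the fingers, y is the line along which they close (so a half turn about z gives the same grasp; the last joint's range is limited). The gripper opens to 85 mm and grips with 20 to 120 N. Pads are 22 mm wide; open, the fingers measure 114 mm over their backs; the gripper's body (76 mm by 85 mm) begins 54 mm behind the grasp point. The pads swing forward as they close: fully open they stand 13 mm farther back than shut.
Start: joints at [-1.263, 0.276, 1.505, -0, 1.361, -0.121], TCP at [0.239, -0.523, 0.231] pointing down, gripper open.
Joint ranges: [-2.89, 2.89], [-0.75, 2.08], [0.22, 2.7], [-1.18, 4.32], [0.11, 2.71], [-2.7, 2.7]. Speed limits (rad/s): [2.57, 2.57, 3.14, 3.14, 3.14, 3.14].

## Interface

Orientations are given as a rotation vector (axis times angle).
In Python, from bench import ctrl gives the robot as it stands. The module is installed in compiled form; this text tells all that it offers.
- The arm moves only by the tool carry_out, never from a script. Its argument "plan" is a list that holds one entry, the list of rows, each a list of 6 numbers: the shift along the tool's x, y, z in mm, then the turn, a rotation vector about the tool's x, y, z in degrees. A call has 1 to 8 rows; each row shifts and turns the commanded pose from where the row before left it, along the tool's axes as they then stand; what a row does not reach is not made up. A row lasts 1/12 s, in which the tool goes at most 41.7 mm and 7.16 degrees, less where a joint would pass 70% of its speed; a pose out of reach is approached as far as the arm can. A call with a gripper value outside its range is refused whole. "fingers" is the finger opening in mm, from 0 to 85.4, set as the call begins (left out, the last holds). The fingers move at their own pace and stop on an object; "newtons" is the grip in N (left out, the last holds). Time passes only in rows, so rows that do not move let the fingers close. It gives the time, the measured TCP pose, the force, the opening and the grip force at its end, in the units of the state.
- ctrl.observe(): the state, without advancing time (a new reading comes with each control period).
- ctrl.read_camera(name): name is "side" or "top"; returns the picture (480x640x3 uint8, red, green, blue); there is no depth.
- ctrl.camera_params(name): a dict with "camera_matrix" (3x3 intrinsics, pixels), "k1" (the pictures are not rectified: a ray, as slopes to the right and down, at radius r is drawn at 1 + k1 r^2 times it, then the intrinsics apply), "R" (3x3) and "t" (3): a world point X has camera coordinates R X + t. Camera axes: x right, y down, z forward; pixel columns grow to the right and rows downward; lengths in m; the calibration is good to about 2 mm. A picture is of the moment at which its call begins. camera_params takes no time and is no camera call.
- ctrl.sign_off(): hands the job in; it is judged then, once.
Trained networks look in the newest picture that a camera, given by its name, has taken for a name from the list of things; names that differ only in an ending like _2 or _b are one class to them, and where a whole thing is asked for, a point or a joint stands for the part that bears it (a point fixed in the world has none). Each returns a list of dicts, best first, with "confidence" (0 to 1); they miss things now and then, are a little off and sometimes report something else, mostly with a low value. They report only what shows in the picture. A call takes as long as a camera call.
- ctrl.search_frame(query, camera): "bbox" ([centre column, centre row, width, height] in pixels, round what is visible of it).
- ctrl.cut_out(query, camera): "pixels" (480x640 bool, what is visible of it) and "bbox" ([centre column, centre row, width, height] in pixels, round what is visible of it).
- ctrl.mark_of(query, camera): "position" ([column, row] in pixels: a listed point, or the origin of a listed thing).
The state is a dict: "time_s": time; "qpos": joint angles; "qd": joint speeds; "tau": joint torques, N m; "tool_pos": TCP position; "eef_rot": TCP orientation; "contact_force": force on the tool from outside, world axes, zero at the start; "moment": the same for the moment, N m; "opening": opening from 0.0 (shut) to 1.0 (fully open); "grasp_force": force on a finger pad.
Only numpy, scipy, OpenCV 4.12 (cv2) and the standard library are available. Lean on these libraries where they do the work, as an engineer would, in place of code of your own. Each camera call takes 0.05 s, during which the arm holds its last target. There are 200 camera calls.

## Working session

There is one attempt and no reset: what is moved stays moved. The work goes in short steps, Python scripts to look and compute and a tool call to move; the robot and the scene stay as the last step left them, time stands still between calls to the robot, and variables do not carry over. Pictures are saved under pics/ and viewed, at most 14 in all, crops included, and the job is handed in when it is done.

Besides the shell and the picture viewer there is one more tool, called after "Request:" as a command line: name --argument value ..., lists and objects as JSON in quotes. carry_out: Moves the arm, as the interface text tells. Its arguments: {"type":"object","properties":{"plan":{"type":"array"},"fingers":{"type":"number"},"newtons":{"type":"number"}},"required":["plan"]}

```bash
mkdir -p pics; cat > h.py <<'E'
import numpy as np, cv2
from bench import ctrl
from scipy.spatial.transform import Rotation as Rn
def cam(n):
    p=ctrl.camera_params(n); return np.array(p["camera_matrix"]),p["k1"],np.array(p["R"]),np.array(p["t"])
def ray(n,px):
    K,k1,R,t=cam(n)
    u=cv2.undistortPoints(np.array([[px]],float),K,np.array([k1,0,0,0,0.]))[0,0]
    return -R.T@t, R.T@np.array([u[0],u[1],1.])
def at_z(n,px,z):
    o,d=ray(n,px); return o+d*(z-o[2])/d[2]
def proj(n,X):
    K,k1,R,t=cam(n)
    return cv2.projectPoints(np.atleast_2d(np.array(X,float)),cv2.Rodrigues(R)[0],t,K,np.array([k1,0,0,0,0.]))[0][:,0]
def snap(n,f):
    im=ctrl.read_camera(n); cv2.imwrite("pics/"+f,im[:,:,::-1]); return im
def tool():
    s=ctrl.observe(); return np.array(s["tool_pos"]),Rn.from_rotvec(s["eef_rot"]),s
E
python3 - <<'E'
from h import *
np.set_printoptions(precision=4,suppress=True)
for n in("top","side"):
    snap(n,n+"0.png"); K,k1,R,t=cam(n); print(n,K[0,0],k1,"pos",-R.T@t, "fwd",R[2],"right",R[0])
    for q,z in (("dial_centre",.044),("station0",.044),("station1",.044),("station2",.044),("station3",.044),("post0",.084),("post1",.084),("post2",.084),("post3",.084),("carrier0",0),("start_top",.22),("pomade",0),("red_guard",0),("oil",0)):
        for r in ctrl.mark_of(q,n)[:5]: 
            if r["confidence"]>.25: print(q,round(r["confidence"],2),np.round(r["position"],1),at_z(n,r["position"],z))
p,r,s=tool(); print(p,r.as_matrix(),s)
E
```

```text
top 480.3678709455242 -0.12368698682306282 pos [0.4022 0.0138 1.0273] fwd [ 0.1298 -0.032  -0.991 ] right [-0.0067 -0.9995  0.0314]
dial_centre 0.81 [313.1 219.7] [ 0.5581 -0.011   0.044 ]
dial_centre 0.56 [328.3 310.2] [ 0.3721 -0.0408  0.044 ]
station0 0.98 [276.1 225.4] [0.5463 0.0656 0.044 ]
station0 0.85 [348.8 212.9] [ 0.5723 -0.0854  0.044 ]
station0 0.81 [316.4 256. ] [ 0.4827 -0.0173  0.044 ]
station1 0.98 [276.1 225.4] [0.5463 0.0656 0.044 ]
station1 0.85 [348.8 212.9] [ 0.5723 -0.0854  0.044 ]
station1 0.81 [316.4 256. ] [ 0.4827 -0.0173  0.044 ]
station2 0.98 [276.1 225.4] [0.5463 0.0656 0.044 ]
station2 0.85 [348.8 212.9] [ 0.5723 -0.0854  0.044 ]
station2 0.81 [316.4 256. ] [ 0.4827 -0.0173  0.044 ]
station3 0.98 [276.1 225.4] [0.5463 0.0656 0.044 ]
station3 0.85 [348.8 212.9] [ 0.5723 -0.0854  0.044 ]
station3 0.81 [316.4 256. ] [ 0.4827 -0.0173  0.044 ]
post0 0.86 [352.1 245.8] [ 0.4993 -0.0869  0.084 ]
post0 0.59 [276.9 260.6] [0.4706 0.0616 0.084 ]
post1 0.86 [352.1 245.8] [ 0.4993 -0.0869  0.084 ]
post1 0.59 [276.9 260.6] [0.4706 0.0616 0.084 ]
post2 0.86 [352.1 24
[... 2455 characters left out ...]
 0.1416 0.    ]
red_guard 0.8 [249.5 289.3] [ 0.3725 -0.0411  0.    ]
oil 0.66 [222.9 331.3] [ 0.3717 -0.1721 -0.    ]
[ 0.2391 -0.523   0.2313] [[ 0.9095  0.4157  0.0001]
 [ 0.4157 -0.9095 -0.0001]
 [ 0.      0.0001 -1.    ]] {'time_s': 1.5, 'qpos': array([-1.263 ,  0.2759,  1.5049,  0.    ,  1.3607, -0.121 ]), 'qd': array([ 0.0014,  0.0001,  0.0002,  0.0008, -0.0018,  0.0006]), 'tau': array([ -0.0005, -41.6653, -24.6095,  -0.0002,   0.0003,  -0.    ]), 'tool_pos': array([ 0.2391, -0.523 ,  0.2313]), 'eef_rot': array([3.0696, 0.6683, 0.0001]), 'contact_force': array([ 0.2095, -0.3471, -0.673 ]), 'moment': array([ 0.0066, -0.0241,  0.0662]), 'grasp_force': 0.0, 'opening': 0.9990497180033054}
```

View pics/top0.png

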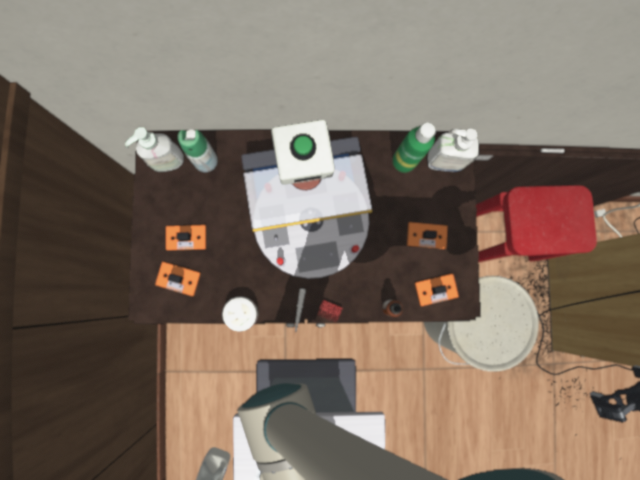

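View pics/side0.png

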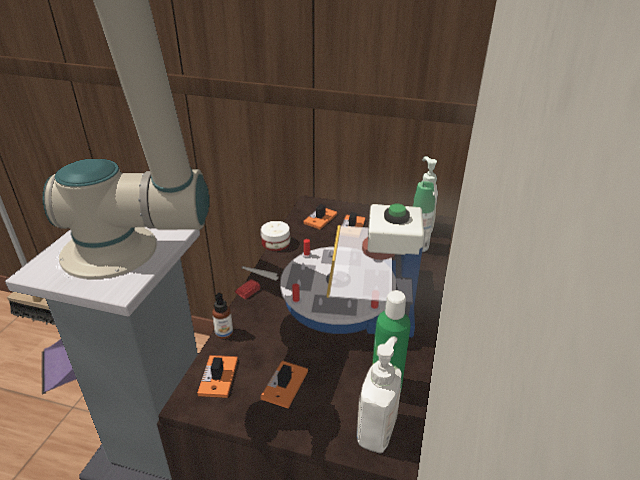

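```bash
cat >> h.py <<'E'
def orange(im):
    h=cv2.cvtColor(im,cv2.COLOR_RGB2HSV); return ((h[...,0]>4)&(h[...,0]<18)&(h[...,1]>170)&(h[...,2]>110)).astype(np.uint8)
def rects(n,im,z=.008,amin=150):
    """carrier plates: centre, yaw of the short (x) axis, sizes, at height z"""
    m=cv2.morphologyEx(orange(im),cv2.MORPH_CLOSE,np.ones((5,5)))
    out=[]
    for c in cv2.findContours(m,cv2.RETR_EXTERNAL,cv2.CHAIN_APPROX_NONE)[0]:
        if cv2.contourArea(c)<amin: continue
        P=np.array([at_z(n,p,z)[:2] for p in c[:,0].astype(float)])
        (cx,cy),(w,h),a=cv2.minAreaRect((P*1000).astype(np.float32))
        if w>h: w,h,a=h,w,a+90
        a=(a+90)%180-90
        if .2<cx/1000<.75: out.append((round(cx,1),round(cy,1),round(w,1),round(h,1),round(a,1)))
    return out
def reds(n,im,z=.07):
    h=cv2.cvtColor(im,cv2.COLOR_RGB2HSV); m=(((h[...,0]<4)|(h[...,0]>174))&(h[...,1]>150)&(h[...,2]>70)).astype(np.uint8)
    k,_,st,ce=cv2.connectedComponentsWithStats(m)
    return [(st[i][:5].tolist(),ce[i].round(1).tolist()) for i in range(1,k) if st[i][4]>8 and 200<ce[i][0]<420]
E
python3 - <<'E'
from h import *
for n in("top","side"):
    im=cv2.imread(f"pics/{n}0.png")[:,:,::-1].copy()
    print(n,rects(n,im),reds(n,im),sep="\n")
a=cv2.imread("pics/top0.png"); b=cv2.imread("pics/side0.png")
c1=cv2.resize(a[195:315,150:210],None,fx=4,fy=4,interpolation=2); c2=cv2.resize(a[175:295,240:385],None,fx=4,fy=4,interpolation=2)[:480]
cv2.imwrite("pics/c0.png",np.hstack([c1[:,:220],c2]))
cv2.imwrite("pics/c1.png",cv2.resize(b[230:340,260:420],None,fx=5,fy=5,interpolation=2))
E
```

```text
top
[]
[([353, 247, 5, 4, 16], [354.8, 248.4]), ([278, 259, 5, 5, 18], [279.8, 260.7]), ([332, 305, 8, 4, 14], [335.5, 306.4])]
side
[(529.6, -263.6, 52.2, 88.4, -5.2), (412.1, -279.4, 51.1, 90.3, 11.9), (441.0, 268.7, 53.0, 93.0, -18.3)]
[([303, 239, 7, 16, 94], [306.4, 246.1]), ([262, 240, 4, 8, 20], [263.2, 243.0]), ([235, 280, 25, 19, 194], [247.0, 288.9]), ([293, 284, 6, 17, 100], [295.5, 292.2]), ([371, 301, 7, 7, 36], [374.2, 304.1])]
```

View pics/c0.png

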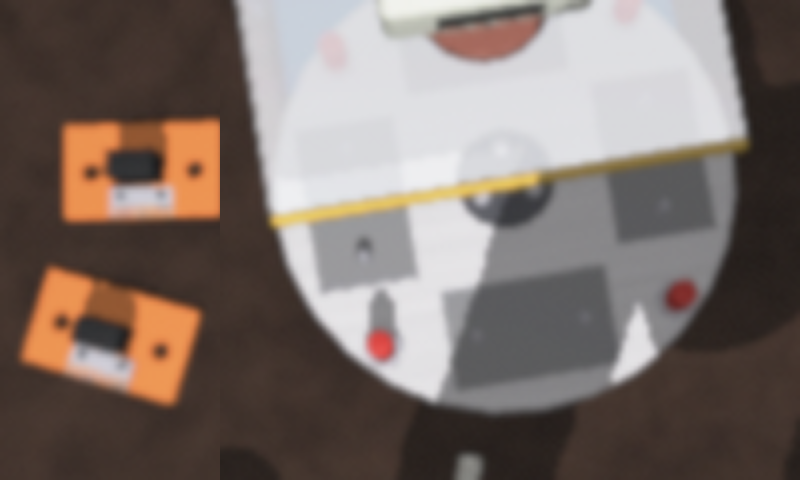

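View pics/c1.png

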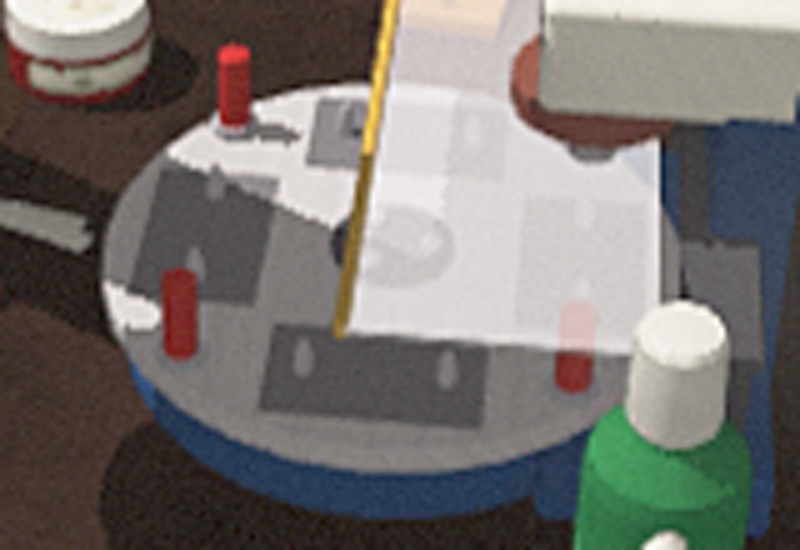

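```bash
sed -i 's/h\[...,1\]>170)&(h\[...,2\]>110/h[...,1]>140)\&(h[...,2]>90/; s/h\[...,0\]<18/h[...,0]<19/' h.py
cat >> h.py <<'E'
def mpt(p,x,y,z):
    c,s=np.cos(p[2]),np.sin(p[2]); return [p[0]+c*x-s*y,p[1]+s*x+c*y,z]
E
python3 - <<'E'
from h import *
from scipy.optimize import least_squares as LS
im=cv2.imread("pics/top0.png")[:,:,::-1].copy(); print(rects("top",im))
a=.108*np.sqrt(.5)
F=[("top",(-a,a,.084),(280.1,261.4)),("top",(-a,-a,.084),(354.9,248.4)),("top",(0,0,.048),(311.1,219.1)),
("top",(-.078,.028,.055),(303.8,258.3)),("top",(-.078,-.028,.055),(331.4,254.1)),
("side",(-a,a,.084),(306.9,239.9)),("side",(-a,-a,.084),(295.9,284.5)),("side",(a,-a,.084),(375.1,290.9)),
("side",(-.078,.028,.059),(302.3,262.9)),("side",(-.078,-.028,.059),(298.9,278.9)),("side",(-.028,-.078,.059),(320.3,297.9)),("side",(.028,-.078,.059),(349.5,299.3))]
def res(p,F): return np.concatenate([proj(n,mpt(p,*X))[0]-np.array(u) for n,X,u in F])
for n in("top","side","ts"):
    f=[x for x in F if n=="ts" or x[0]==n]
    r=LS(res,[.558,-.003,.195],args=(f,)); print(n,r.x.round(4),r.fun.round(1))
p=r.x
print("stations",mpt(p,-.078,0,.044), "start", [at_z(n,u,.22).round(4) for n,u in(("top",(303,146)),("side",(397,211)))])
E
```

```text
[(412.3, -275.7, 55.4, 90.0, 12.2), (438.6, 277.0, 55.4, 89.6, -16.3), (527.2, 262.7, 54.9, 86.8, 1.9), (529.0, -259.0, 53.2, 86.8, -5.6)]
top [ 0.5578 -0.0065  0.1639] [-0.6 -0.5  0.9 -0.4 -0.1  0.4  0.1  0.4 -0.3  0. ]
side [ 0.5586 -0.0073  0.1628] [-0.4 -0.2 -0.5  0.3  0.6  0.3  0.4 -0.5 -0.2  0.1  0.1 -0.6 -0.   0.4]
ts [ 0.5582 -0.0068  0.1634] [-0.4 -0.7  1.1 -0.6  0.   0.2  0.2  0.2 -0.2 -0.1 -0.5 -0.3 -0.6  0.1
  0.5  0.   0.3 -0.7 -0.3 -0.   0.  -0.8 -0.1  0.2]
stations [np.float64(0.4812263639116724), np.float64(-0.019438952096227084), 0.044] start [array([0.6603, 0.0103, 0.22  ]), array([0.6625, 0.0036, 0.22  ])]
```

Request:
carry_out --plan '[[[0, 0, 0, 0, 0, -7.1], [0, 0, 0, 0, 0, -7.1], [0, 0, 0, 0, 0, -7.1], [0, 0, 0, 0, 0, -7.1], [0, 0, 0, 0, 0, -7.1], [0, 0, 0, 0, 0, -7.1], [0, 0, 0, 0, 0, -7.1], [0, 0, 0, 0, 0, -7.1]]]' --fingers 60 --newtons 60

```text
time_s: 2.17
tool_pos: [0.2391, -0.523, 0.2313]
eef_rot: [2.376, 2.055, 0.0]
contact_force: [-0.1, -0.9, -0.1]
opening: 0.702
grasp_force: 0.0
```

Request:
carry_out --plan '[[[0, 0, 0, 0, 0, -7.1], [0, 0, 0, 0, 0, -7.1], [0, 0, 0, 0, 0, -6.7], [25, 28, 0, 0, 0, 0], [25, 28, 0, 0, 0, 0], [25, 28, 0, 0, 0, 0], [25, 28, 0, 0, 0, 0], [25, 28, 0, 0, 0, 0]]]'

```text
time_s: 2.83
tool_pos: [0.35, -0.3697, 0.2314]
eef_rot: [1.972, 2.445, 0.0]
contact_force: [0.2, 0.7, 0.4]
opening: 0.704
grasp_force: 0.0
```

Request:
carry_out --plan '[[[25, 27, 0, 0, 0, 0], [25, 27, 0, 0, 0, 0], [25, 27, 0, 0, 0, 0], [0, 0, 30, 0, 0, 0], [0, 0, 30, 0, 0, 0], [0, 0, 0, 0, 0, 0], [0, 0, 0, 0, 0, 0]]]'

```text
time_s: 3.42
tool_pos: [0.4118, -0.2797, 0.1705]
eef_rot: [-1.969, -2.444, -0.0]
contact_force: [1.2, -0.2, -0.2]
opening: 0.701
grasp_force: 0.0
```

```bash
cat >> h.py <<'E'
M=[.5582,-.0068,.1634]
def go(x,y,z,yaw):
    """shift in tool axes (mm) after the turn (deg about tool z) to reach the pose"""
    p,r,s=tool(); m=r.as_matrix(); c=np.degrees(np.arctan2(m[1,1],m[0,1])); d=(yaw-c+90)%180-90
    tilt=np.degrees(np.arccos(-m[2,2])); a=np.radians(c+d); v=np.array([x,y,z])-p
    Y=np.array([np.cos(a),np.sin(a),0]); X=np.array([-Y[1],Y[0],0])
    print("t",round(s["time_s"],2),"p",p.round(4),"yaw",c.round(2),"tilt",tilt.round(2),"open",round(s["opening"],3),"grip",round(s["grasp_force"],1),"F",np.round(s["contact_force"],1))
    print("turn z",round(-d,2),"shift xyz",(1000*np.array([v@X,v@Y,-v[2]])).round(1))
E
python3 - <<'E'
from h import *
for n in("top","side"):
    im=snap(n,n+"1.png"); print(rects(n,im))
go(.4122,-.277,.014,12.2)
E
```

```text
[(412.3, -275.7, 55.5, 89.9, 12.4), (438.7, 277.0, 55.4, 90.2, -16.3), (527.2, 261.8, 54.9, 88.4, 1.9), (530.1, -259.1, 55.1, 89.7, -5.1)]
[(529.8, -262.8, 53.5, 91.3, -4.9), (412.5, -279.1, 52.4, 91.4, 12.4), (440.4, 268.9, 58.2, 96.8, -16.6)]
t 3.52 p [ 0.4132 -0.2817  0.1727] yaw 12.23 tilt 0.14 open 0.702 grip 0.0 F [ 0.4 -0.4  0.2]
turn z 0.03 shift xyz [  4.8   0.  158.7]
```

Request:
carry_out --plan '[[[4.5, 0, 38, 0, 0, 0], [0, 0, 38, 0, 0, 0], [0, 0, 38, 0, 0, 0], [0, 0, 30, 0, 0, 0], [0, 0, 14, 0, 0, 0], [0, 0, 0, 0, 0, 0], [0, 0, 0, 0, 0, 0]]]'

```text
time_s: 4.1
tool_pos: [0.4124, -0.2776, 0.0142]
eef_rot: [1.972, 2.444, -0.0]
contact_force: [-0.2, -0.2, -0.0]
opening: 0.703
grasp_force: 0.0
```

Request:
carry_out --plan '[[[0, 0, 0, 0, 0, 0], [0, 0, 0, 0, 0, 0], [0, 0, 0, 0, 0, 0], [0, 0, 0, 0, 0, 0], [0, 0, 0, 0, 0, 0], [0, 0, 0, 0, 0, 0]]]' --fingers 5

```text
time_s: 4.6
tool_pos: [0.4124, -0.2771, 0.0149]
eef_rot: [1.969, 2.444, -0.001]
contact_force: [-1.2, 0.6, 5.9]
opening: 0.173
grasp_force: 60.1
```

```bash
python3 - <<'E'
from h import *
print(ctrl.camera_params("top").keys())
im=snap("side","side2.png"); print(rects("side",im))
print("pregrasp carrier"); go(.4122,-.277,.014,12.2)
go(.4812,-.0194,.20,np.degrees(.1634))
E
```

```text
dict_keys(['camera_matrix', 'k1', 'R', 't'])
[(529.8, -262.6, 53.1, 90.7, -4.7), (414.8, -282.5, 52.8, 83.8, 12.8), (440.2, 268.9, 57.9, 96.8, -16.6)]
pregrasp carrier
t 4.65 p [ 0.4124 -0.2771  0.0149] yaw 12.28 tilt 0.19 open 0.171 grip 60.1 F [-1.2  0.1  6.9]
turn z 0.08 shift xyz [ 0.1 -0.2  0.9]
t 4.65 p [ 0.4124 -0.2771  0.0149] yaw 12.28 tilt 0.19 open 0.171 grip 60.1 F [-1.2  0.1  6.9]
turn z 2.92 shift xyz [ 243.1  109.8 -185.1]
```

Request:
carry_out --plan '[[[0, 0, -20, 0, 0, 0], [0, 0, -34, 0, 0, 0], [0, 0, -34, 0, 0, 0], [0, 0, -34, 0, 0, 0], [0, 0, -10, 0, 0, 2.9], [20, 10, 0, 0, 0, 0], [30, 14, 0, 0, 0, 0], [30, 14, 0, 0, 0, 0]]]' --newtons 90

```text
time_s: 5.32
tool_pos: [0.4363, -0.1907, 0.1462]
eef_rot: [2.034, 2.391, 0.001]
contact_force: [0.0, 0.5, -1.7]
opening: 0.168
grasp_force: 88.0
```

Request:
carry_out --plan '[[[33, 14, 0, 0, 0, 0], [33, 14, 0, 0, 0, 0], [33, 14, 0, 0, 0, 0], [33, 14, 0, 0, 0, 0], [31, 16, 0, 0, 0, 0], [0, 0, 30, 0, 0, 0], [0, 0, 0, 0, 0, 0], [0, 0, 0, 0, 0, 0]]]'

```text
time_s: 5.98
tool_pos: [0.4789, -0.0179, 0.1146]
eef_rot: [-2.029, -2.395, 0.004]
contact_force: [0.7, -0.2, -1.0]
opening: 0.164
grasp_force: 91.9
```

```bash
python3 - <<'E'
from h import *
p,r,s=tool(); z=p[2]-.015+.008
a=snap("top","top3.png");b=snap("side","side3.png")
print(rects("top",a,z),rects("side",b,z))
go(.4812,-.0194,.085,np.degrees(.1634))
A=cv2.resize(a[195:315,250:390],None,fx=3,fy=3,interpolation=2);B=cv2.resize(b[190:310,240:380],None,fx=3,fy=3,interpolation=2)
cv2.imwrite("pics/c3.png",np.vstack([A,B])[:,:][:600] if 0 else np.hstack([A[:,:400],B[:,:400]])[:, :800,::-1])
E
```

```text
[(435.0, 251.3, 50.0, 80.9, -16.2), (514.9, 238.3, 49.4, 78.3, 2.0), (517.2, -232.5, 49.9, 81.1, -5.4)] [(560.1, -340.6, 46.1, 78.3, -5.5), (481.0, -22.5, 51.8, 92.4, 8.4)]
t 6.08 p [ 0.4807 -0.0192  0.116 ] yaw 9.32 tilt 0.05 open 0.168 grip 91.9 F [-0.3 -0.1 -0.4]
turn z -0.04 shift xyz [-0.3  0.4 31. ]
```

View pics/c3.png

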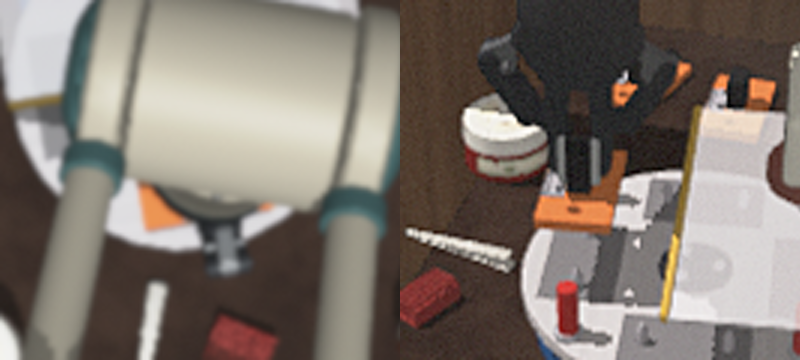

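```bash
python3 - <<'E'
from h import *
b=cv2.imread("pics/side3.png"); g=cv2.cvtColor(b,cv2.COLOR_BGR2GRAY)
e=proj("side",[mpt(M,-.078,-.028,.109),mpt(M,-.078,-.028,.101),mpt(M,-.078,.028,.109)]); print(e.round(1))
print(g[254:266,288:308])
o,d=ray("side",(297.5,259)); print(at_z("side",(297.3,259),.109), mpt(M,-.078,-.028,.109))
E
```

```text
[[298.1 259. ]
 [298.2 262.2]
 [302.2 242.8]]
[[144 163 178 182 155 155 188 131  64  69  55  61  57  59  43  72  95  94
   93  94]
 [158 160 145 152 155 151 155 159  81  92  84  81  87  86  77  84  94  91
   95  96]
 [168 162 157 156 157 157 157 164 131  80  88  84  88  88  93  84  88  81
   82  82]
 [163 162 165 162 164 166 165 169 166 128 135 140 142 138 140 139 142 140
  144 142]
 [163 163 161 163 162 161 163 159 147 140 139 156 169 170 170 168 171 166
  168 169]
 [163 163 164 163 161 161 162 139  90  94  94 114 151 167 167 163 164 163
  162 162]
 [160 159 163 163 162 165 163 151 109  91  84 103 136 163 161 160 162 161
  163 162]
 [163 160 163 164 161 164 164 162 158 142 142 144 159 167 161 163 163 161
  159 164]
 [162 160 163 168 169 167 166 165 169 170 169 166 167 164 164 165 162 163
  163 162]
 [127 126 128 145 138 144 151 148 148 152 152 158 163 159 162 161 170 169
  168 168]
 [ 84  88  84  90  90  95 102  96 104 119 113 120 131 130 130 134 140 141
  144 150]
 [ 81  86  86  87  93  89  91  92  92  89  89  89  88  88  92  89  89  89
   92 101]]
[ 0.4843327  -0.04762695  0.109     ] [np.float64(0.4857938359422777), np.float64(-0.04711559755784603), 0.109]
```

Request:
carry_out --plan '[[[1, 0.5, 18, 0, 0, 0], [0, 0, 16, 0, 0, 0], [0, 0, 4, 0, 0, 0], [0, 0, 2, 0, 0, 0], [0, 0, 2, 0, 0, 0], [0, 0, 2, 0, 0, 0], [0, 0, 0, 0, 0, 0]]]'

```text
time_s: 6.67
tool_pos: [0.4813, -0.0179, 0.0718]
eef_rot: [2.032, 2.394, 0.0]
contact_force: [-2.1, -3.5, 1.1]
opening: 0.168
grasp_force: 90.7
```

Request:
carry_out --plan '[[[0, 0, 2, 0, 0, 0], [0, 0, 2, 0, 0, 0], [0, 0, 0, 0, 0, 0]]]'

```text
time_s: 6.92
tool_pos: [0.4807, -0.0182, 0.0673]
eef_rot: [2.031, 2.396, -0.002]
contact_force: [-1.3, -5.4, 0.0]
opening: 0.165
grasp_force: 90.0
```

Request:
carry_out --plan '[[[-1, 0, 2, 0, 0, 0], [0, 0, 2, 0, 0, 0], [0, 0, 2, 0, 0, 0], [0, 0, 1, 0, 0, 0], [0, 0, 0, 0, 0, 0]]]'

```text
time_s: 7.33
tool_pos: [0.4813, -0.0202, 0.0636]
eef_rot: [2.029, 2.394, -0.003]
contact_force: [-8.3, -9.4, 26.2]
opening: 0.166
grasp_force: 94.3
```

Request:
carry_out --plan '[[[0, 0, 1, 0, 0, 0], [0, 0, 1, 0, 0, 0], [0, 0, 0, 0, 0, 0], [0, 0, 0, 0, 0, 0]]]'

```text
time_s: 7.67
tool_pos: [0.4814, -0.0208, 0.0625]
eef_rot: [2.028, 2.393, -0.003]
contact_force: [-10.3, -9.3, 32.6]
opening: 0.163
grasp_force: 95.6
```

Request:
carry_out --plan '[[[-0.7, -0.8, 0, 0, 0, 0], [-0.5, -0.5, 0, 0, 0, 0], [0, 0, 0, 0, 0, 0], [0, 0, 0, 0, 0, 0]]]'

```text
time_s: 8.0
tool_pos: [0.4815, -0.021, 0.0624]
eef_rot: [2.029, 2.392, 0.002]
contact_force: [-8.6, -5.1, 29.7]
opening: 0.165
grasp_force: 95.4
```

```bash
python3 - <<'E'
from h import *
b=snap("side","side4.png"); go(*mpt(M,-.078,0,.059),9.36); print(rects("side",b,.052), ctrl.observe()["moment"])
cv2.imwrite("pics/c4.png",cv2.resize(b[220:320,250:370],None,fx=5,fy=5,interpolation=2)[:,:,::-1])
E
```

```text
t 8.05 p [ 0.4814 -0.021   0.0624] yaw 9.39 tilt 0.28 open 0.163 grip 95.4 F [-7.  -5.8 29.7]
turn z 0.03 shift xyz [1.5 0.  3.4]
[(543.1, -297.2, 50.1, 85.5, -5.4), (483.7, -25.4, 49.4, 87.7, 9.0)] [-0.22310778  1.56218953  0.00218473]
```

View pics/c4.png

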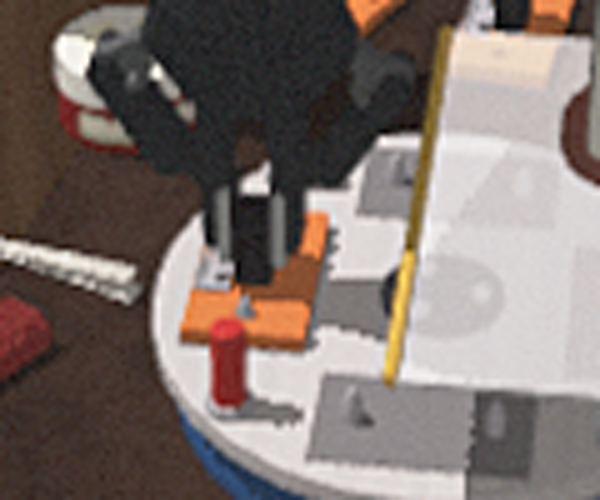

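Request:
carry_out --plan '[[[0, 0, 0, 0, 0, 0], [0, 0, 0, 0, 0, 0], [0, 0, 0, 0, 0, 0], [0, 0, 0, 0, 0, 0]]]' --fingers 40

```text
time_s: 8.38
tool_pos: [0.4801, -0.0195, 0.0581]
eef_rot: [-2.033, -2.395, -0.001]
contact_force: [0.8, -0.5, -0.3]
opening: 0.469
grasp_force: 0.0
```

```bash
python3 - <<'E'
from h import *
b=snap("side","side5.png"); go(*mpt(M,-.078,0,.059),9.36); print(rects("side",b,.052), ctrl.observe()["moment"])
E
```

```text
t 8.43 p [ 0.4799 -0.0195  0.0579] yaw 9.36 tilt 0.03 open 0.468 grip 0.0 F [0.3 0.  0.5]
turn z 0.0 shift xyz [-0.2  1.3 -1.1]
[(543.3, -297.3, 50.4, 85.5, -5.4), (483.3, -25.2, 49.4, 89.7, 9.6), (475.3, 203.7, 33.9, 86.3, -1.5)] [ 0.01748226 -0.01768516  0.00392187]
```

Request:
carry_out --plan '[[[0, 0, -30, 0, 0, 0], [0, 0, -40, 0, 0, 0], [0, 0, -40, 0, 0, 0], [0, 0, -40, 0, 0, 0], [40, 0, 0, 0, 0, 0], [40, 0, 0, 0, 0, 0], [40, 0, 0, 0, 0, 0], [40, 0, 0, 0, 0, 0]]]'

```text
time_s: 9.1
tool_pos: [0.4535, 0.1396, 0.2083]
eef_rot: [-2.034, -2.394, -0.001]
contact_force: [-0.1, -0.1, -0.2]
opening: 0.47
grasp_force: 0.0
```

Request:
carry_out --plan '[[[40, 0, 0, 0, 0, 0], [20, 0, 0, 0, 0, 0], [0, 0, 0, 0, 0, 0]]]'

```text
time_s: 9.35
tool_pos: [0.443, 0.2013, 0.2078]
eef_rot: [-2.025, -2.398, -0.002]
contact_force: [-0.3, 0.0, -1.1]
opening: 0.467
grasp_force: 0.0
```

```bash
python3 - <<'E'
from h import *
a=snap("top","top6.png");b=snap("side","side6.png")
print(rects("top",a,.052),rects("side",b,.052)); print(rects("top",a),rects("side",b))
go(*mpt(M,-.078,0,.059),9.36)
A=cv2.resize(a[200:290,250:370],None,fx=3.3,fy=4,interpolation=2);B=cv2.resize(b[230:320,260:380],None,fx=3.3,fy=4,interpolation=2)
cv2.imwrite("pics/c6.png",np.hstack([A,B])[:,:,::-1])
E
```

```text
[(482.2, -18.4, 47.0, 79.4, 9.6), (522.6, 234.5, 47.7, 48.3, -88.7), (524.2, -247.4, 53.0, 86.0, -5.4)] [(543.3, -297.3, 50.4, 85.5, -5.4), (483.5, -24.8, 49.4, 89.0, 9.1), (459.3, 201.2, 54.4, 91.1, -16.0)]
[(485.8, -19.8, 49.1, 83.0, 9.6), (528.1, 244.4, 49.8, 50.5, -88.7), (529.7, -259.2, 55.4, 89.9, -5.4)] [(529.6, -262.9, 53.8, 91.2, -5.4), (465.9, 27.8, 52.7, 94.9, 9.1), (440.1, 268.9, 58.0, 97.2, -16.0)]
t 9.45 p [0.4437 0.1978 0.2077] yaw 9.51 tilt 0.07 open 0.468 grip 0.0 F [-0.4  0.4 -0.4]
turn z 0.15 shift xyz [-220.5    1.7  148.7]
```

View pics/c6.png

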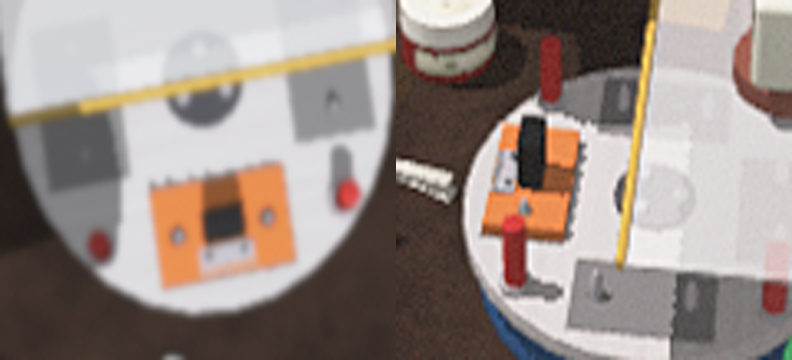

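Request:
carry_out --plan '[[[-37, 0, 0, 0, 0, 0], [-37, 0, 0, 0, 0, 0], [-37, 0, 0, 0, 0, 0], [-37, 0, 0, 0, 0, 0], [-37, 0, 20, 0, 0, 0], [-36, 1.5, 40, 0, 0, 0], [0, 0, 40, 0, 0, 0], [0, 0, 0, 0, 0, 0]]]' --fingers 0

```text
time_s: 10.12
tool_pos: [0.4744, -0.0146, 0.1115]
eef_rot: [-2.032, -2.381, 0.012]
contact_force: [-1.7, -0.0, -1.0]
opening: 0.001
grasp_force: 0.0
```

Request:
carry_out --plan '[[[0, 0, 8, 0, 0, 0], [0, 0, 8, 0, 0, 0], [0, 0, 3, 0, 0, 0], [0, 0, 2, 0, 0, 0], [0, 0, 2, 0, 0, 0], [0, 0, 0, 0, 0, 0], [0, 0, 0, 0, 0, 0]]]'

```text
time_s: 10.7
tool_pos: [0.4803, -0.0119, 0.0952]
eef_rot: [2.031, 2.395, 0.001]
contact_force: [0.2, 0.3, 0.4]
opening: 0.001
grasp_force: 0.0
```

Request:
carry_out --plan '[[[0, 0, 1.5, 0, 0, 0], [0, 0, 1.5, 0, 0, 0], [0, 0, 0, 0, 0, 0], [0, 0, 0, 0, 0, 0]]]'

```text
time_s: 11.03
tool_pos: [0.4798, -0.0123, 0.0915]
eef_rot: [-2.033, -2.395, 0.0]
contact_force: [-0.0, 0.8, -0.6]
opening: -0.0
grasp_force: 0.0
```

Request:
carry_out --plan '[[[-7, 1, 3, 0, 0, 0], [0, 0, 3, 0, 0, 0], [0, 0, 2, 0, 0, 0], [0, 0, 1, 0, 0, 0], [0, 0, 0, 0, 0, 0], [0, 0, 0, 0, 0, 0]]]'

```text
time_s: 11.53
tool_pos: [0.4819, -0.019, 0.0824]
eef_rot: [-2.033, -2.395, 0.0]
contact_force: [-0.2, -0.5, -0.0]
opening: 0.0
grasp_force: 0.0
```

Request:
carry_out --plan '[[[0, 0, 1, 0, 0, 0], [0, 0, 1, 0, 0, 0], [0, 0, 1, 0, 0, 0], [0, 0, 0, 0, 0, 0], [0, 0, 0, 0, 0, 0]]]'

```text
time_s: 11.95
tool_pos: [0.4822, -0.019, 0.0819]
eef_rot: [2.031, 2.395, 0.001]
contact_force: [-4.3, 0.8, 18.5]
opening: 0.001
grasp_force: 9.2
```

Request:
carry_out --plan '[[[0, 0, -30, 0, 0, 0], [31, 8, 0, 0, 0, 0], [31, 8, 0, 0, 0, 0], [32, 8, 0, 0, 0, 0], [0, 0, 0, 0, 0, 0], [0, 0, 0, 0, 0, 0]]]'

```text
time_s: 12.45
tool_pos: [0.4903, 0.079, 0.1095]
eef_rot: [2.028, 2.399, -0.0]
contact_force: [0.4, 0.3, 0.5]
opening: -0.003
grasp_force: 0.0
```

```bash
python3 - <<'E'
from h import *
go(*mpt(M,-.054,.0935,.062),9.36)
E
```

```text
t 12.45 p [0.4903 0.079  0.1095] yaw 9.57 tilt 0.02 open -0.003 grip 0.0 F [0.4 0.3 0.5]
turn z 0.21 shift xyz [-2.2 -0.9 47.5]
```

Request:
carry_out --plan '[[[0, 1, 20, 0, 0, 0], [0, 0, 20, 0, 0, 0], [0, 0, 7, 0, 0, 0], [-5, -8, 0, 0, 0, 0], [-5, -7.5, 0, 0, 0, 0], [-6.6, -6.6, 0, 0, 0, 0], [-6.6, -6.6, 0, 0, 0, 0]]]'

```text
time_s: 13.03
tool_pos: [0.4682, 0.0503, 0.0635]
eef_rot: [2.034, 2.392, 0.007]
contact_force: [3.6, 6.2, -1.5]
opening: 0.002
grasp_force: 2.4
```

Request:
carry_out --plan '[[[-7.7, -5.4, 0, 0, 0, 0], [-7.7, -5.4, 0, 0, 0, 0], [-8.5, -4, 0, 0, 0, 0], [-8.5, -4, 0, 0, 0, 0], [-9, -2.5, 0, 0, 0, 0], [-9, -2.5, 0, 0, 0, 0], [-9.4, -0.8, 0, 0, 0, 0], [-9.4, -0.8, 0, 0, 0, 0]]]'

```text
time_s: 13.7
tool_pos: [0.4543, -0.0226, 0.0639]
eef_rot: [2.034, 2.391, 0.006]
contact_force: [1.9, 3.8, -1.5]
opening: -0.001
grasp_force: 2.1
```

Request:
carry_out --plan '[[[-9.4, 0.8, 0, 0, 0, 0], [-9.4, 0.8, 0, 0, 0, 0], [-9, 2.5, 0, 0, 0, 0], [-9, 2.5, 0, 0, 0, 0], [-8.5, 4, 0, 0, 0, 0], [-8.5, 4, 0, 0, 0, 0], [0, 0, 0, 0, 0, 0]]]'

```text
time_s: 14.28
tool_pos: [0.4775, -0.0751, 0.0626]
eef_rot: [2.032, 2.393, -0.001]
contact_force: [1.3, 0.4, 0.2]
opening: -0.001
grasp_force: 0.0
```

```bash
python3 - <<'E'
from h import *
go(*mpt(M,-.0935,-.054,.062),9.36)
b=snap("side","side7.png")
cv2.imwrite("pics/c7.png",cv2.resize(b[170:340,220:440],None,fx=3,fy=3,interpolation=2)[:,:,::-1])
E
```

```text
t 14.28 p [ 0.4775 -0.0751  0.0626] yaw 9.34 tilt 0.13 open -0.001 grip 0.0 F [1.3 0.4 0.2]
turn z -0.02 shift xyz [ 0.3 -2.8  0.6]
```

View pics/c7.png

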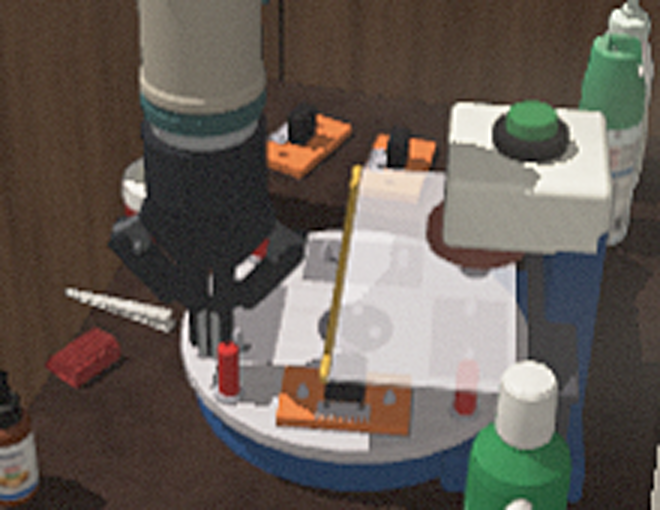

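Request:
carry_out --plan '[[[5, -1, 0, 0, 0, 0], [0, 0, -35, 0, 0, 0], [0, 0, -35, 0, 0, 0], [0, 0, -35, 0, 0, 0], [0, 0, -35, 0, 0, 0], [0, 0, 0, 0, 0, 5], [0, 0, 0, 0, 0, 5], [0, 0, 0, 0, 0, 4.7]]]' --fingers 60

```text
time_s: 15.0
tool_pos: [0.4737, -0.0674, 0.2031]
eef_rot: [2.326, 2.112, -0.0]
contact_force: [-0.3, -1.2, -0.7]
opening: 0.701
grasp_force: 0.0
```

Request:
carry_out --plan '[[[-31, 11.7, 0, 0, 0, 0], [-31, 11.7, 0, 0, 0, 0], [-31, 11.7, 0, 0, 0, 0], [-31, 11.7, 0, 0, 0, 0], [-31, 11.7, 0, 0, 0, 0], [-31, 11.7, 0, 0, 0, 0], [0, 0, 35, 0, 0, 0], [0, 0, 0, 0, 0, 0]]]'

```text
time_s: 15.67
tool_pos: [0.5239, -0.259, 0.1621]
eef_rot: [-2.317, -2.107, 0.005]
contact_force: [-2.1, 0.8, -2.1]
opening: 0.705
grasp_force: 0.0
```

```bash
python3 - <<'E'
from h import *
ctrl.read_camera("top")
b=snap("side","side8.png"); print(rects("side",b),rects("top",snap("top","top8.png"))); go(.5297,-.261,.016,-5.3)
E
```

```text
[(529.3, -262.9, 53.7, 91.2, -5.5), (559.6, -41.2, 58.5, 88.0, -80.3), (440.2, 268.9, 57.8, 96.8, -16.6)] [(438.6, 277.1, 55.2, 90.1, -16.0), (527.2, 261.6, 54.8, 88.9, 1.9), (529.7, -258.9, 55.5, 89.5, -5.2), (555.0, -90.7, 37.1, 47.9, 9.3)]
t 15.82 p [ 0.5264 -0.2586  0.1674] yaw -5.29 tilt 0.12 open 0.705 grip 0.0 F [ 0.4 -0.6  0.4]
turn z 0.01 shift xyz [ -2.1   3.5 151.4]
```

Request:
carry_out --plan '[[[-2, 3.5, 38, 0, 0, 0], [0, 0, 38, 0, 0, 0], [0, 0, 38, 0, 0, 0], [0, 0, 30, 0, 0, 0], [0, 0, 7.5, 0, 0, 0], [0, 0, 0, 0, 0, 0], [0, 0, 0, 0, 0, 0]]]'

```text
time_s: 16.4
tool_pos: [0.5317, -0.2623, 0.0179]
eef_rot: [2.319, 2.115, 0.001]
contact_force: [0.5, -0.6, -0.8]
opening: 0.705
grasp_force: 0.0
```

Request:
carry_out --plan '[[[0, 0, 0, 0, 0, 0], [0, 0, 0, 0, 0, 0], [0, 0, 0, 0, 0, 0], [0, 0, 0, 0, 0, 0], [0, 0, 0, 0, 0, 0], [0, 0, 0, 0, 0, 0]]]' --fingers 5 --newtons 60

```text
time_s: 16.9
tool_pos: [0.5308, -0.2626, 0.0178]
eef_rot: [2.321, 2.115, 0.0]
contact_force: [-1.2, 0.4, 7.0]
opening: 0.17
grasp_force: 61.7
```

Request:
carry_out --plan '[[[0, 0, -20, 0, 0, 0], [0, 0, -34, 0, 0, 0], [0, 0, -34, 0, 0, 0], [0, 0, -34, 0, 0, -5], [0, 0, -13, 0, 0, -5], [0, 0, 0, 0, 0, -4.7], [0, 0, 0, 0, 0, 0]]]' --newtons 90

```text
time_s: 17.48
tool_pos: [0.5308, -0.2625, 0.1528]
eef_rot: [2.029, 2.394, 0.001]
contact_force: [-0.6, 0.3, -2.6]
opening: 0.16
grasp_force: 88.2
```

```bash
python3 - <<'E'
from h import *
go(*mpt(M,-.078,0,.116),9.36)
E
```

```text
t 17.48 p [ 0.5308 -0.2625  0.1528] yaw 9.44 tilt 0.19 open 0.16 grip 88.2 F [-0.6  0.3 -2.6]
turn z 0.08 shift xyz [247.8  -9.4  36.8]
```

Request:
carry_out --plan '[[[25, -1, 0, 0, 0, 0], [32, -1.2, 0, 0, 0, 0], [32, -1.2, 0, 0, 0, 0], [32, -1.2, 0, 0, 0, 0], [32, -1.2, 0, 0, 0, 0], [32, -1.2, 0, 0, 0, 0], [32, -1.2, 0, 0, 0, 0], [29.5, -1.2, 0, 0, 0, 0]]]'

```text
time_s: 18.15
tool_pos: [0.4793, -0.0187, 0.1502]
eef_rot: [-2.034, -2.391, 0.001]
contact_force: [-0.1, 0.4, -1.7]
opening: 0.167
grasp_force: 88.1
```

Request:
carry_out --plan '[[[0, 0, 25, 0, 0, 0], [0, 0, 12, 0, 0, 0], [0, 0, 0, 0, 0, 0], [0, 0, 0, 0, 0, 0]]]'

```text
time_s: 18.48
tool_pos: [0.4799, -0.0202, 0.1131]
eef_rot: [-2.032, -2.392, 0.002]
contact_force: [0.0, -0.1, -2.8]
opening: 0.164
grasp_force: 88.2
```

```bash
cat >> h.py <<'E'
def hole(im,h=.018,side=-1):
    """near hole of a held carrier in the side view against the pin line (M), plate top at tcp-h+.008"""
    p,_,_=tool(); z=p[2]-h+.008; e=proj("side",mpt(M,-.078,.028*side,z))[0]
    x0,y0=int(e[0])-8,int(e[1])-6; g=cv2.cvtColor(im,cv2.COLOR_RGB2GRAY)[y0:y0+13,x0:x0+17]
    w=((g<125)&(orange(cv2.dilate(im,np.ones((1,1))))[y0:y0+13,x0:x0+17]>=0)).astype(np.uint8)
    k,_,st,ce=cv2.connectedComponentsWithStats(w,connectivity=4)
    for i in range(1,k):
        u=ce[i]+[x0,y0]; d=at_z("side",u,z)-np.array(mpt(M,-.078,.028*side,z)); c,s=np.cos(M[2]),np.sin(M[2])
        print("blob",st[i][:5].tolist(),u.round(1),"exp",e.round(1),"hole minus pin, tool x,y mm",round(1e3*(-s*d[0]+c*d[1]),1),round(1e3*(c*d[0]+s*d[1]),1))
E
python3 - <<'E'
from h import *
im=cv2.imread("pics/side3.png")[:,:,::-1].copy()
b=snap("side","side9.png"); go(*mpt(M,-.078,0,.08),9.36)
hole(b)
E
```

```text
t 18.53 p [ 0.4809 -0.0206  0.1139] yaw 9.29 tilt 0.03 open 0.164 grip 88.2 F [ 0.4  0.  -2. ]
turn z -0.07 shift xyz [ 1.   0.5 33.9]
blob [2, 0, 2, 1, 2] [292.5 255. ] exp [298.1 261. ] hole minus pin, tool x,y mm 18.4 -14.2
blob [5, 0, 12, 8, 56] [300.6 257.4] exp [298.1 261. ] hole minus pin, tool x,y mm 12.5 3.1
blob [1, 2, 1, 1, 1] [291. 257.] exp [298.1 261. ] hole minus pin, tool x,y mm 11.4 -16.1
blob [0, 11, 17, 2, 25] [296.6 266.7] exp [298.1 261. ] hole minus pin, tool x,y mm -18.3 -0.3
```

Request:
carry_out --plan '[[[0, 0.5, 18, 0, 0, 0], [0, 0, 14, 0, 0, 0], [0, 0, 3, 0, 0, 0], [0, 0, 2, 0, 0, 0], [0, 0, 2, 0, 0, 0], [0, 0, 2, 0, 0, 0], [0, 0, 0, 0, 0, 0]]]'

```text
time_s: 19.12
tool_pos: [0.4818, -0.0206, 0.0734]
eef_rot: [2.032, 2.394, 0.001]
contact_force: [0.2, -0.1, -2.7]
opening: 0.163
grasp_force: 88.2
```

Request:
carry_out --plan '[[[0, 0, 2, 0, 0, 0], [0, 0, 2, 0, 0, 0], [0, 0, 0, 0, 0, 0]]]'

```text
time_s: 19.37
tool_pos: [0.4813, -0.0207, 0.069]
eef_rot: [2.032, 2.395, -0.001]
contact_force: [-0.9, -2.3, -1.8]
opening: 0.167
grasp_force: 88.5
```

Going on pins cleanly.

Request:
carry_out --plan '[[[-0.4, 0, 2, 0, 0, 0], [0, 0, 2, 0, 0, 0], [0, 0, 1, 0, 0, 0], [0, 0, 1, 0, 0, 0], [0, 0, 0, 0, 0, 0]]]'

```text
time_s: 19.78
tool_pos: [0.4814, -0.0208, 0.0627]
eef_rot: [-2.032, -2.395, 0.001]
contact_force: [-0.8, -0.8, -2.2]
opening: 0.163
grasp_force: 88.4
```

Request:
carry_out --plan '[[[0, 0, 1, 0, 0, 0], [0, 0, 1, 0, 0, 0], [0, 0, 0, 0, 0, 0]]]'

```text
time_s: 20.03
tool_pos: [0.4814, -0.0209, 0.0619]
eef_rot: [2.032, 2.395, -0.0]
contact_force: [-3.0, -0.7, 7.0]
opening: 0.169
grasp_force: 89.4
```

Request:
carry_out --plan '[[[0, 0, 0, 0, 0, 0], [0, 0, 0, 0, 0, 0], [0, 0, 0, 0, 0, 0], [0, 0, -10, 0, 0, 0], [0, 0, -35, 0, 0, 0], [0, 0, -20, 0, 0, 0], [0, 0, 0, 0, 0, 0]]]' --fingers 40

```text
time_s: 20.62
tool_pos: [0.485, -0.0212, 0.13]
eef_rot: [2.027, 2.389, 0.008]
contact_force: [1.7, -0.4, -0.3]
opening: 0.467
grasp_force: 0.0
```

Request:
carry_out --plan '[[[31, 8, 0, 0, 0, 0], [31, 8, 0, 0, 0, 0], [30, 8, 0, 0, 0, 0], [0, 0, 0, 0, 0, 0], [0, 0, 0, 0, 0, 0]]]' --fingers 0

```text
time_s: 21.03
tool_pos: [0.4898, 0.0752, 0.1253]
eef_rot: [-2.028, -2.398, 0.001]
contact_force: [0.9, -0.1, -1.0]
opening: 0.001
grasp_force: 0.0
```

```bash
python3 - <<'E'
from h import *
go(*mpt(M,-.054,.0925,.0625),9.36)
b=snap("side","side10.png"); print(rects("side",b,.052))
cv2.imwrite("pics/c10.png",cv2.resize(b[210:340,240:440],None,fx=3.5,fy=3.5,interpolation=2)[:,:,::-1])
E
```

```text
t 21.03 p [0.4898 0.0752 0.1253] yaw 9.55 tilt 0.06 open 0.001 grip 0.0 F [ 0.9 -0.1 -1. ]
turn z 0.19 shift xyz [ 0.5  0.1 62.8]
[(571.3, -89.4, 55.3, 83.0, -80.9), (483.6, -25.1, 49.4, 89.7, 9.1), (459.3, 201.5, 54.6, 90.7, -16.0)]
```

View pics/c10.png

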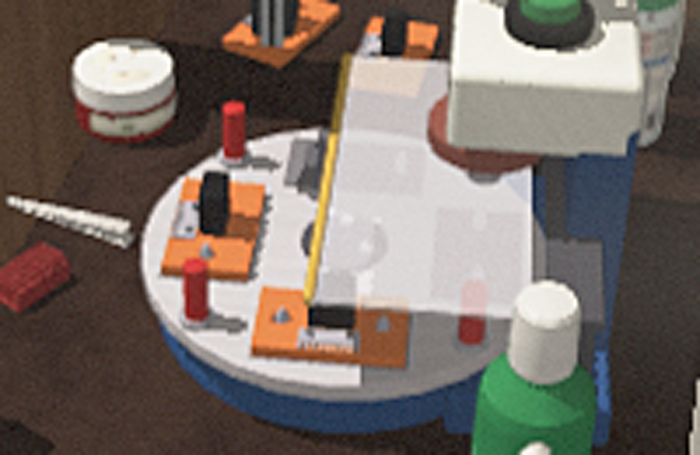

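Request:
carry_out --plan '[[[0, 0, 30, 0, 0, 0], [0, 0, 25, 0, 0, 0], [0, 0, 7.5, 0, 0, 0], [-5, -8, 0, 0, 0, 0], [-5, -7.5, 0, 0, 0, 0], [-6.6, -6.6, 0, 0, 0, 0], [-6.6, -6.6, 0, 0, 0, 0]]]'

```text
time_s: 21.67
tool_pos: [0.4684, 0.0464, 0.0647]
eef_rot: [2.033, 2.39, 0.009]
contact_force: [4.8, 5.7, -1.6]
opening: 0.001
grasp_force: 2.6
```

Request:
carry_out --plan '[[[-7.7, -5.4, 0, 0, 0, 0], [-7.7, -5.4, 0, 0, 0, 0], [-8.5, -4, 0, 0, 0, 0], [-8.5, -4, 0, 0, 0, 0], [-9, -2.5, 0, 0, 0, 0], [-9, -2.5, 0, 0, 0, 0], [-9.4, -0.8, 0, 0, 0, 0], [-9.4, -0.8, 0, 0, 0, 0]]]'

```text
time_s: 22.33
tool_pos: [0.4535, -0.0265, 0.0649]
eef_rot: [2.034, 2.391, 0.006]
contact_force: [2.4, 3.9, -0.3]
opening: 0.002
grasp_force: 2.1
```

Request:
carry_out --plan '[[[-9.4, 0.8, 0, 0, 0, 0], [-9.4, 0.8, 0, 0, 0, 0], [-9, 2.5, 0, 0, 0, 0], [-9, 2.5, 0, 0, 0, 0], [-8.5, 4, 0, 0, 0, 0], [-8.5, 4, 0, 0, 0, 0], [0, 0, 0, 0, 0, 0]]]'

```text
time_s: 22.92
tool_pos: [0.4766, -0.079, 0.0635]
eef_rot: [2.032, 2.393, -0.001]
contact_force: [-0.1, -0.3, -0.4]
opening: 0.002
grasp_force: 0.0
```

Request:
carry_out --plan '[[[5, -1, 0, 0, 0, 0], [0, 0, -35, 0, 0, 0], [0, 0, -35, 0, 0, 0], [0, 0, -35, 0, 0, 0], [0, 0, -35, 0, 0, 3.5], [0, 0, 0, 0, 0, 4], [0, 0, 0, 0, 0, 0]]]' --fingers 60

```text
time_s: 23.5
tool_pos: [0.4739, -0.0717, 0.2056]
eef_rot: [2.183, 2.254, 0.003]
contact_force: [0.4, -0.0, -0.4]
opening: 0.705
grasp_force: 0.0
```

```bash
python3 - <<'E'
from h import *
for n in("side","top"):
    b=snap(n,n+"11.png"); print(rects(n,b),rects(n,b,.052))
go(.5272,.2605,.12,1.9)
E
```

```text
[(559.5, -40.8, 58.3, 88.8, -81.2), (444.9, 267.5, 48.2, 96.8, -16.6)] [(571.2, -89.0, 54.7, 83.2, -81.2), (463.8, 200.0, 45.2, 90.7, -16.6)]
[(438.5, 277.2, 55.3, 90.1, -16.2), (527.2, 261.7, 54.8, 88.8, 1.9)] [(437.0, 265.8, 52.9, 86.2, -16.2), (521.8, 251.0, 52.4, 85.0, 1.9)]
t 23.6 p [ 0.472  -0.0712  0.2028] yaw 2.0 tilt 0.12 open 0.701 grip 0.0 F [-0.6  0.1 -0.3]
turn z 0.1 shift xyz [329.7  66.2  82.8]
```

Request:
carry_out --plan '[[[30, 6, 0, 0, 0, 0], [38, 7.6, 0, 0, 0, 0], [38, 7.6, 0, 0, 0, 0], [38, 7.6, 0, 0, 0, 0], [38, 7.6, 0, 0, 0, 0], [38, 7.6, 0, 0, 0, 0], [38, 7.6, 0, 0, 0, 0], [38, 7.6, 0, 0, 0, 0]]]'

```text
time_s: 24.27
tool_pos: [0.5211, 0.2275, 0.2012]
eef_rot: [-2.181, -2.258, 0.007]
contact_force: [0.1, -0.9, 0.3]
opening: 0.704
grasp_force: 0.0
```

Request:
carry_out --plan '[[[34, 7, 0, 0, 0, 0], [0, 0, 35, 0, 0, 0], [0, 0, 35, 0, 0, 0], [0, 0, 0, 0, 0, 0], [0, 0, 0, 0, 0, 0], [0, 0, 0, 0, 0, 0]]]'

```text
time_s: 24.77
tool_pos: [0.5287, 0.2598, 0.1337]
eef_rot: [-2.185, -2.258, 0.001]
contact_force: [0.6, 0.3, 0.2]
opening: 0.703
grasp_force: 0.0
```

```bash
python3 - <<'E'
from h import *
go(.5272,.2617,.018,1.9)
for n in("side","top"): print(rects(n,snap(n,n+"12.png")))
E
```

```text
t 24.77 p [0.5287 0.2598 0.1337] yaw 1.88 tilt 0.03 open 0.703 grip 0.0 F [0.6 0.3 0.2]
turn z -0.02 shift xyz [  1.9  -1.5 115.7]
[(559.5, -40.8, 58.3, 88.8, -81.2), (440.8, 268.9, 56.5, 96.7, -16.0)]
[(438.0, 277.9, 54.9, 88.1, -17.2), (527.5, 259.6, 50.2, 80.3, 1.3), (552.2, -90.2, 34.8, 49.6, -0.1)]
```

Request:
carry_out --plan '[[[1.5, -1, 38, 0, 0, 0], [0, 0, 38, 0, 0, 0], [0, 0, 30, 0, 0, 0], [0, 0, 9.5, 0, 0, 0], [0, 0, 0, 0, 0, 0], [0, 0, 0, 0, 0, 0]]]'

```text
time_s: 25.37
tool_pos: [0.529, 0.2617, 0.0196]
eef_rot: [2.185, 2.256, 0.004]
contact_force: [0.2, -0.2, 0.5]
opening: 0.701
grasp_force: 0.0
```

Request:
carry_out --plan '[[[0, 0, 0, 0, 0, 0], [0, 0, 0, 0, 0, 0], [0, 0, 0, 0, 0, 0], [0, 0, 0, 0, 0, 0], [0, 0, 0, 0, 0, 0], [0, 0, 0, 0, 0, 0]]]' --fingers 5 --newtons 60

```text
time_s: 25.87
tool_pos: [0.5283, 0.2618, 0.0198]
eef_rot: [2.184, 2.257, 0.003]
contact_force: [-1.3, -0.9, 7.4]
opening: 0.169
grasp_force: 62.0
```

Request:
carry_out --plan '[[[0, 0, -20, 0, 0, 0], [0, 0, -34, 0, 0, 0], [0, 0, -34, 0, 0, 0], [0, 0, -34, 0, 0, -3.7], [0, 0, -13, 0, 0, -3.7], [0, 0, 0, 0, 0, 0], [0, 0, 0, 0, 0, 0]]]' --newtons 90

```text
time_s: 26.45
tool_pos: [0.5275, 0.2615, 0.1535]
eef_rot: [2.036, 2.392, 0.002]
contact_force: [0.4, 0.8, -1.4]
opening: 0.162
grasp_force: 88.4
```

```bash
python3 - <<'E'
from h import *
go(*mpt(M,-.078,0,.116),9.36)
for n in("side","top"): print(rects(n,snap(n,n+"13.png"),tool()[0][2]-.01))
E
```

```text
t 26.45 p [0.5275 0.2615 0.1535] yaw 9.18 tilt 0.08 open 0.162 grip 88.4 F [ 0.4  0.8 -1.4]
turn z -0.18 shift xyz [-269.7  -91.4   37.5]
[(595.2, -187.8, 47.2, 71.7, -81.2), (499.5, 62.7, 45.8, 78.3, -16.6), (530.5, 250.0, 49.1, 97.7, 9.2)]
[(433.3, 243.4, 47.7, 76.6, -17.2), (532.6, -76.7, 30.2, 43.1, -0.1), (530.6, 237.1, 37.6, 51.7, -79.9)]
```

Request:
carry_out --plan '[[[-27, -9.4, 0, 0, 0, 0], [-35, -12, 0, 0, 0, 0], [-35, -12, 0, 0, 0, 0], [-35, -12, 0, 0, 0, 0], [-35, -12, 0, 0, 0, 0], [-35, -12, 0, 0, 0, 0], [-35, -12, 0, 0, 0, 0], [-33, -10, 0, 0, 0, 0]]]'

```text
time_s: 27.22
tool_pos: [0.4785, -0.0212, 0.151]
eef_rot: [-2.033, -2.39, 0.004]
contact_force: [0.9, 0.0, -1.6]
opening: 0.165
grasp_force: 88.3
```

Request:
carry_out --plan '[[[0, 0, 25, 0, 0, 0], [0, 0, 12, 0, 0, 0], [0, 0, 0, 0, 0, 0], [0, 0, 0, 0, 0, 0]]]'

```text
time_s: 27.55
tool_pos: [0.4792, -0.0196, 0.1142]
eef_rot: [-2.033, -2.389, 0.004]
contact_force: [0.3, 0.7, -2.1]
opening: 0.163
grasp_force: 88.3
```

```bash
python3 - <<'E'
from h import *
b=snap("side","side14.png"); go(*mpt(M,-.078,0,.08),9.36)
for f,z in(("side3",.116-.0105),("side9",.1139-.010),("side14",tool()[0][2]-.011)):
    im=cv2.imread(f"pics/{f}.png")[:,:,::-1].copy(); print(f,[r for r in rects("side",im,z) if abs(r[1])<60])
E
```

```text
t 27.6 p [ 0.4803 -0.0195  0.1152] yaw 9.26 tilt 0.12 open 0.166 grip 88.3 F [ 0.3  0.4 -1.2]
turn z -0.1 shift xyz [-0.1  0.9 35.2]
side3 [(480.1, -19.8, 52.0, 92.7, 8.4)]
side9 [(480.9, -24.8, 52.0, 92.5, 9.1)]
side14 [(481.4, -28.4, 51.7, 92.0, 8.8)]
```

```bash
python3 - <<'E'
from h import *
for f in("side9","side14"):
    g=cv2.imread(f"pics/{f}.png")[:,:,2]; print(f); print(g[253:270,284:308])
E
```

```text
side9
[[ 73  80  66 109 189 172 183 212 198 210 211  70  22  32  32  36  32  40
   27  56 108 130 133 138]
 [ 73  74  69 108 178 166 196 200 124 145 161  72  13  33  39  30  25  30
   24  72 139 141 140 134]
 [ 77  67  78 126 141 168 206 198 112 120 162 101  14  21  26  27  19  15
   16  78 147 139 138 136]
 [ 71  58  97 162 142 161 190 187 174 167 186 118  86  78  77  82  60  55
   63 103 146 137 134 137]
 [ 64  63 135 237 216 189 179 128 153 169 153 216 225 205 123 124 118 116
  115 129 139 135 130 137]
 [ 53  98 209 252 241 234 229 204 211 219 218 248 246 199 124 136 134 138
  135 133 131 129 127 125]
 [ 55 119 234 244 237 239 240 241 241 240 240 242 239 189 190 122 150 204
  113 149 198 145 218 216]
 [ 69 150 244 240 234 235 235 238 237 237 237 234 219 217 211 166 222 244
  207 224 243 217 245 245]
 [ 69 167 251 237 236 235 234 236 236 236 235 206 140 148 148 180 234 244
  242 241 237 239 238 237]
 [ 98 207 245 238 236 235 235 235 235 235 236 217 129 122 124 149 220 240
  236 237 235 236 237 234]
 [138 250 243 237 237 238 236 236 236 238 238 238 217 208 214 212 230 238
  236 235 
[... 1648 characters left out ...]
45 240 237 237 236 233 235 237 236 236 219 173 149 169 201 237 236
  236 235 235 235 236 235]
 [187 255 244 239 239 237 239 238 238 237 238 240 232 222 229 231 239 236
  236 234 235 235 237 236]
 [191 233 226 232 231 238 236 236 237 242 243 244 244 245 244 241 240 239
  239 237 237 236 236 237]
 [148 156 156 175 178 192 199 197 198 218 216 219 225 223 224 229 230 232
  237 235 237 242 241 243]
 [123 142 136 139 131 131 135 131 135 133 132 131 157 150 157 177 172 178
  196 194 198 219 217 220]
 [134 165 162 146 148 147 136 140 144 143 143 140 141 140 140 141 139 134
  136 136 136 135 126 139]
 [189 219 213 205 200 201 175 139 145 147 148 149 139 146 146 143 147 148
  141 144 151 147 149 148]]
```

Request:
carry_out --plan '[[[1.3, 0.8, 18, 0, 0, 0], [0, 0, 14, 0, 0, 0], [0, 0, 2, 0, 0, 0], [0, 0, 2, 0, 0, 0], [0, 0, 2, 0, 0, 0], [0, 0, 2, 0, 0, 0], [0, 0, 0, 0, 0, 0]]]'

```text
time_s: 28.18
tool_pos: [0.4819, -0.0183, 0.0765]
eef_rot: [2.034, 2.393, 0.001]
contact_force: [-0.0, -0.3, -2.5]
opening: 0.162
grasp_force: 88.4
```

Request:
carry_out --plan '[[[0, 0, 2, 0, 0, 0], [0, 0, 2, 0, 0, 0], [0, 0, 0, 0, 0, 0]]]'

```text
time_s: 28.43
tool_pos: [0.4808, -0.0187, 0.0718]
eef_rot: [-2.034, -2.394, 0.002]
contact_force: [-1.5, -1.6, -2.5]
opening: 0.159
grasp_force: 88.4
```

Request:
carry_out --plan '[[[-0.3, 0, 2, 0, 0, 0], [0, 0, 2, 0, 0, 0], [0, 0, 2, 0, 0, 0], [0, 0, 1, 0, 0, 0], [0, 0, 0, 0, 0, 0]]]'

```text
time_s: 28.85
tool_pos: [0.4811, -0.0189, 0.0647]
eef_rot: [-2.034, -2.394, 0.001]
contact_force: [-2.7, -2.5, -3.3]
opening: 0.165
grasp_force: 88.4
```

Request:
carry_out --plan '[[[0, 0, 1, 0, 0, 0], [0, 0, 1, 0, 0, 0], [0, 0, 0, 0, 0, 0]]]'

```text
time_s: 29.1
tool_pos: [0.4812, -0.019, 0.0638]
eef_rot: [2.034, 2.394, -0.001]
contact_force: [-4.6, -3.9, 6.9]
opening: 0.163
grasp_force: 89.4
```

Seated at the expected height; release, rise, move to the push start.

Request:
carry_out --plan '[[[0, 0, 0, 0, 0, 0], [0, 0, 0, 0, 0, 0], [0, 0, 0, 0, 0, 0], [0, 0, -10, 0, 0, 0], [0, 0, -35, 0, 0, 0], [0, 0, -20, 0, 0, 0], [0, 0, 0, 0, 0, 0]]]' --fingers 40

```text
time_s: 29.68
tool_pos: [0.4854, -0.0188, 0.1322]
eef_rot: [2.029, 2.387, 0.009]
contact_force: [1.1, 0.4, 1.4]
opening: 0.467
grasp_force: 0.0
```

Request:
carry_out --plan '[[[31, 8, 0, 0, 0, 0], [31, 8, 0, 0, 0, 0], [28, 8, 0, 0, 0, 0], [0, 0, 0, 0, 0, 0], [0, 0, 0, 0, 0, 0]]]' --fingers 0

```text
time_s: 30.1
tool_pos: [0.4906, 0.0755, 0.1274]
eef_rot: [-2.031, -2.396, -0.0]
contact_force: [-0.3, -0.0, -0.5]
opening: -0.001
grasp_force: 0.0
```

```bash
python3 - <<'E'
from h import *
go(*mpt(M,-.054,.0925,.0625),9.36)
b=snap("side","side15.png"); print(rects("side",b,.052))
E
```

```text
t 30.1 p [0.4906 0.0755 0.1274] yaw 9.44 tilt 0.02 open -0.001 grip 0.0 F [-0.3 -0.  -0.5]
turn z 0.08 shift xyz [ 0.3 -0.7 64.9]
[(571.0, -88.9, 54.7, 82.7, -81.0), (483.6, -25.1, 49.4, 89.7, 9.1), (459.5, 201.2, 54.6, 90.8, -16.5)]
```

Request:
carry_out --plan '[[[0, 0, 30, 0, 0, 0], [0, 0, 25, 0, 0, 0], [0, -0.5, 9.5, 0, 0, 0], [-5, -8, 0, 0, 0, 0], [-5, -7.5, 0, 0, 0, 0], [-6.6, -6.6, 0, 0, 0, 0], [-6.6, -6.6, 0, 0, 0, 0]]]'

```text
time_s: 30.73
tool_pos: [0.4681, 0.0466, 0.0645]
eef_rot: [2.035, 2.389, 0.009]
contact_force: [3.8, 5.2, -1.6]
opening: 0.004
grasp_force: 2.5
```

Request:
carry_out --plan '[[[-7.7, -5.4, 0, 0, 0, 0], [-7.7, -5.4, 0, 0, 0, 0], [-8.5, -4, 0, 0, 0, 0], [-8.5, -4, 0, 0, 0, 0], [-9, -2.5, 0, 0, 0, 0], [-9, -2.5, 0, 0, 0, 0], [-9.4, -0.8, 0, 0, 0, 0], [-9.4, -0.8, 0, 0, 0, 0]]]'

```text
time_s: 31.4
tool_pos: [0.4533, -0.0262, 0.0648]
eef_rot: [2.036, 2.389, 0.007]
contact_force: [2.7, 4.6, -0.2]
opening: -0.002
grasp_force: 2.1
```

Request:
carry_out --plan '[[[-9.4, 0.8, 0, 0, 0, 0], [-9.4, 0.8, 0, 0, 0, 0], [-9, 2.5, 0, 0, 0, 0], [-9, 2.5, 0, 0, 0, 0], [-8.5, 4, 0, 0, 0, 0], [-8.5, 4, 0, 0, 0, 0], [0, 0, 0, 0, 0, 0]]]'

```text
time_s: 31.98
tool_pos: [0.4763, -0.0788, 0.0636]
eef_rot: [2.034, 2.391, -0.001]
contact_force: [0.4, 0.5, -0.4]
opening: 0.002
grasp_force: 0.0
```

Request:
carry_out --plan '[[[5, -1, 0, 0, 0, 0], [0, 0, -35, 0, 0, 0], [0, 0, -35, 0, 0, 0], [0, 0, -35, 0, 0, 6.4], [0, 0, -35, 0, 0, 6.4], [0, 0, 0, 0, 0, 6.4], [0, 0, 0, 0, 0, 6.4], [0, 0, 0, 0, 0, 0]]]' --fingers 60

```text
time_s: 32.65
tool_pos: [0.4724, -0.0712, 0.2041]
eef_rot: [2.515, 1.882, 0.0]
contact_force: [-0.6, -0.4, -0.4]
opening: 0.704
grasp_force: 0.0
```

```bash
python3 - <<'E'
from h import *
for n in("side","top"):
    b=snap(n,n+"16.png"); print(rects(n,b),rects(n,b,.052))
go(.4383,.276,.12,-16.2)
E
```

```text
[(559.4, -40.8, 58.3, 88.5, -81.2), (440.2, 268.9, 57.9, 96.8, -16.6)] [(571.2, -89.0, 54.7, 83.0, -81.2), (459.4, 201.3, 54.3, 90.7, -16.6)]
[(438.4, 276.9, 55.3, 90.0, -16.2), (529.1, 68.8, 36.5, 47.3, 9.5)] [(436.9, 265.5, 52.9, 86.1, -16.2), (523.6, 66.5, 34.9, 45.2, 9.5)]
t 32.75 p [ 0.4721 -0.0712  0.2031] yaw -16.13 tilt 0.08 open 0.703 grip 0.0 F [-0.4  0.  -0.3]
turn z 0.07 shift xyz [ 324.  -129.3   83.1]
```

Request:
carry_out --plan '[[[30, -12, 0, 0, 0, 0], [37, -14.7, 0, 0, 0, 0], [37, -14.7, 0, 0, 0, 0], [37, -14.7, 0, 0, 0, 0], [37, -14.7, 0, 0, 0, 0], [37, -14.7, 0, 0, 0, 0], [37, -14.7, 0, 0, 0, 0], [37, -14.7, 0, 0, 0, 0]]]'

```text
time_s: 33.42
tool_pos: [0.4426, 0.2396, 0.2028]
eef_rot: [-2.511, -1.887, 0.003]
contact_force: [1.1, -0.1, -0.1]
opening: 0.701
grasp_force: 0.0
```

Request:
carry_out --plan '[[[35, -14, 0, 0, 0, 0], [0, 0, 35, 0, 0, 0], [0, 0, 35, 0, 0, 0], [0, 0, 0, 0, 0, 0], [0, 0, 0, 0, 0, 0], [0, 0, 0, 0, 0, 0]]]'

```text
time_s: 33.92
tool_pos: [0.441, 0.2753, 0.1343]
eef_rot: [2.514, 1.884, 0.001]
contact_force: [0.8, 1.3, 0.6]
opening: 0.706
grasp_force: 0.0
```

```bash
python3 - <<'E'
from h import *
go(.4383,.276,.0175,-16.2)
for n in("side","top"): print(rects(n,snap(n,n+"17.png")))
E
```

```text
t 33.92 p [0.441  0.2753 0.1343] yaw -16.3 tilt 0.04 open 0.706 grip 0.0 F [0.8 1.3 0.6]
turn z -0.1 shift xyz [-1.000e-01 -2.800e+00  1.168e+02]
[(559.5, -40.8, 58.3, 88.8, -81.2), (441.1, 268.6, 56.6, 96.8, -16.6)]
[(438.5, 277.2, 53.3, 87.6, -14.5), (528.8, 68.4, 35.8, 48.0, 9.4), (552.2, -90.3, 34.8, 49.6, -0.1)]
```

Request:
carry_out --plan '[[[0, -2, 38, 0, 0, 0], [0, 0, 38, 0, 0, 0], [0, 0, 30, 0, 0, 0], [0, 0, 11, 0, 0, 0], [0, 0, 0, 0, 0, 0], [0, 0, 0, 0, 0, 0]]]'

```text
time_s: 34.52
tool_pos: [0.4397, 0.2759, 0.0175]
eef_rot: [2.515, 1.882, 0.003]
contact_force: [1.2, 0.0, 0.2]
opening: 0.701
grasp_force: 0.0
```

Request:
carry_out --plan '[[[0, 0, 0, 0, 0, 0], [0, 0, 0, 0, 0, 0], [0, 0, 0, 0, 0, 0], [0, 0, 0, 0, 0, 0], [0, 0, 0, 0, 0, 0], [0, 0, 0, 0, 0, 0]]]' --fingers 5 --newtons 60

```text
time_s: 35.02
tool_pos: [0.4393, 0.2763, 0.018]
eef_rot: [2.514, 1.883, 0.004]
contact_force: [-1.3, 0.3, 7.4]
opening: 0.171
grasp_force: 61.2
```

Request:
carry_out --plan '[[[0, 0, -20, 0, 0, 0], [0, 0, -34, 0, 0, -5], [0, 0, -34, 0, 0, -5], [0, 0, -34, 0, 0, -5], [0, 0, -13, 0, 0, -5], [0, 0, 0, 0, 0, -5.6], [0, 0, 0, 0, 0, 0], [0, 0, 0, 0, 0, 0]]]' --newtons 90

```text
time_s: 35.68
tool_pos: [0.438, 0.2757, 0.1516]
eef_rot: [2.037, 2.391, -0.0]
contact_force: [-0.8, -0.1, -2.2]
opening: 0.159
grasp_force: 88.1
```

```bash
python3 - <<'E'
from h import *
go(*mpt(M,-.078,0,.116),9.36)
E
```

```text
t 35.68 p [0.438  0.2757 0.1516] yaw 9.13 tilt 0.01 open 0.159 grip 88.1 F [-0.8 -0.1 -2.2]
turn z -0.23 shift xyz [-298.3   -5.3   35.6]
```

Request:
carry_out --plan '[[[-30, -0.5, 0, 0, 0, -0.2], [-38, -0.7, 0, 0, 0, 0], [-38, -0.7, 0, 0, 0, 0], [-38, -0.7, 0, 0, 0, 0], [-38, -0.7, 0, 0, 0, 0], [-38, -0.7, 0, 0, 0, 0], [-38, -0.7, 0, 0, 0, 0], [-38, -0.7, 0, 0, 0, 0]]]'

```text
time_s: 36.35
tool_pos: [0.4808, -0.0187, 0.1506]
eef_rot: [-2.032, -2.393, 0.002]
contact_force: [2.2, 0.6, -2.5]
opening: 0.161
grasp_force: 88.1
```

Request:
carry_out --plan '[[[-2, 0, 25, 0, 0, 0], [0, 0, 11, 0, 0, 0], [0, 0, 0, 0, 0, 0], [0, 0, 0, 0, 0, 0]]]'

```text
time_s: 36.68
tool_pos: [0.4809, -0.019, 0.1144]
eef_rot: [-2.031, -2.393, 0.003]
contact_force: [0.4, -0.4, -1.3]
opening: 0.164
grasp_force: 88.1
```

```bash
python3 - <<'E'
from h import *
b=snap("side","side18.png"); go(*mpt(M,-.078,0,.08),9.36)
g=b[253:270,284:308,0]; print(g[5:14])
print([r for r in rects("side",b,tool()[0][2]-.010) if abs(r[1])<60])
E
```

```text
t 36.73 p [ 0.4818 -0.0188  0.1153] yaw 9.42 tilt 0.06 open 0.163 grip 88.1 F [ 0.5  0.5 -1.4]
turn z 0.06 shift xyz [-0.6 -0.6 35.3]
[[ 55  50 137 252 249 243 234 235 229 203 213 234 242 243 200 122 125 130
  126 129 124 123 123 126]
 [ 71  60 161 254 240 238 237 238 240 242 239 240 240 238 240 208 217 217
  213 214 210 214 213 212]
 [ 70 102 202 247 237 235 236 236 235 236 237 238 226 197 211 224 235 247
  245 243 243 243 243 242]
 [ 56 135 247 242 237 235 235 235 235 235 239 232 173 132 144 152 197 242
  237 236 236 237 235 238]
 [ 62 163 253 240 236 236 236 235 235 236 237 234 179 132 123 138 205 238
  236 235 237 234 233 236]
 [ 84 189 252 241 238 239 236 236 237 236 237 240 232 219 214 217 232 239
  237 235 234 235 236 236]
 [ 97 197 242 239 236 237 237 244 243 242 241 242 244 245 246 243 241 238
  238 237 236 236 236 237]
 [ 90 156 185 196 195 192 197 218 215 222 224 223 226 227 232 233 238 236
  236 237 244 241 241 241]
 [ 84 130 138 136 136 134 138 133 136 137 153 153 153 154 172 179 194 196
  193 198 214 218 224 225]]
[(483.0, -26.0, 51.7, 92.3, 9.0)]
```

Request:
carry_out --plan '[[[0, -0.6, 18, 0, 0, 0], [0, 0, 16, 0, 0, 0], [0, 0, 2, 0, 0, 0], [0, 0, 2, 0, 0, 0], [0, 0, 2, 0, 0, 0], [0, 0, 2, 0, 0, 0], [0, 0, 0, 0, 0, 0]]]'

```text
time_s: 37.32
tool_pos: [0.4819, -0.019, 0.074]
eef_rot: [2.03, 2.397, 0.001]
contact_force: [-0.7, 0.0, -1.2]
opening: 0.163
grasp_force: 88.1
```

Request:
carry_out --plan '[[[0, 0, 2, 0, 0, 0], [0, 0, 2, 0, 0, 0], [0, 0, 0, 0, 0, 0]]]'

```text
time_s: 37.57
tool_pos: [0.4812, -0.0191, 0.0694]
eef_rot: [-2.031, -2.397, 0.0]
contact_force: [0.0, -0.2, -1.5]
opening: 0.164
grasp_force: 88.3
```

Request:
carry_out --plan '[[[0, 0, 2, 0, 0, 0], [0, 0, 2, 0, 0, 0], [0, 0, 1, 0, 0, 0], [0, 0, 1, 0, 0, 0], [0, 0, 0, 0, 0, 0]]]'

```text
time_s: 37.98
tool_pos: [0.4813, -0.0191, 0.0632]
eef_rot: [-2.03, -2.397, 0.0]
contact_force: [-0.4, -0.4, -0.4]
opening: 0.163
grasp_force: 88.3
```

Request:
carry_out --plan '[[[0, 0, 1, 0, 0, 0], [0, 0, 1, 0, 0, 0], [0, 0, 0, 0, 0, 0]]]'

```text
time_s: 38.23
tool_pos: [0.4813, -0.0192, 0.0621]
eef_rot: [2.03, 2.397, -0.0]
contact_force: [-2.1, -1.0, 4.3]
opening: 0.163
grasp_force: 88.8
```

Request:
carry_out --plan '[[[0, 0, 0, 0, 0, 0], [0, 0, 0, 0, 0, 0], [0, 0, 0, 0, 0, 0], [0, 0, -10, 0, 0, 0], [0, 0, -35, 0, 0, 0], [0, 0, -38, 0, 0, 0], [0, 0, -38, 0, 0, 0], [0, 0, -38, 0, 0, 0]]]' --fingers 40

```text
time_s: 38.9
tool_pos: [0.4812, -0.0189, 0.2221]
eef_rot: [-2.03, -2.397, -0.0]
contact_force: [0.8, 0.1, -0.5]
opening: 0.466
grasp_force: 0.0
```

Request:
carry_out --plan '[[[0, 0, -38, 0, 0, 0], [0, 0, 0, 0, 0, 0], [0, 0, 0, 0, 0, 0], [0, 0, 0, 0, 0, 0]]]' --fingers 0

```text
time_s: 39.23
tool_pos: [0.481, -0.019, 0.258]
eef_rot: [-2.03, -2.397, 0.0]
contact_force: [-0.8, 0.2, -0.5]
opening: 0.002
grasp_force: 0.0
```

```bash
python3 - <<'E'
from h import *
b=snap("side","side19.png"); a=snap("top","top19.png"); print(rects("side",b,.052),rects("top",a,.052),rects("top",a))
for n,w in (("top",(285,130,320,165)),("side",(380,195,415,225))):
    im=cv2.imread(f"pics/{n}0.png"); h=cv2.cvtColor(im,cv2.COLOR_BGR2HSV)
    m=((h[...,0]>45)&(h[...,0]<85)&(h[...,1]>90)).astype(np.uint8); k=np.zeros_like(m); k[w[1]:w[3],w[0]:w[2]]=1; m*=k
    y,x=np.nonzero(m); c=(x.mean(),y.mean()); print(n,len(x),c,at_z(n,c,.216))
print(mpt(M,.105,0,0))
go(*mpt(M,.105,0,.25),9.36)
cv2.imwrite("pics/c19.png",cv2.resize(b[200:330,240:440],None,fx=3.5,fy=3.5,interpolation=2)[:,:,::-1])
E
```

```text
[(571.0, -88.9, 54.7, 82.7, -81.0), (483.6, -25.9, 49.7, 88.3, 9.6)] [(477.4, 7.3, 26.6, 45.5, -81.4)] [(480.8, 7.0, 27.8, 47.6, -81.4)]
top 303 (np.float64(302.7062706270627), np.float64(144.96699669966998)) [0.66345705 0.01083802 0.216     ]
side 127 (np.float64(397.4803149606299), np.float64(207.66929133858267)) [0.66079355 0.02236429 0.216     ]
[np.float64(0.6618013891166007), np.float64(0.010280754465500197), 0]
t 39.33 p [ 0.4804 -0.0189  0.2568] yaw 9.47 tilt 0.2 open -0.001 grip 0.0 F [-0.8  0.2 -0.8]
turn z 0.11 shift xyz [ -0.7 183.7   6.8]
```

View pics/c19.png

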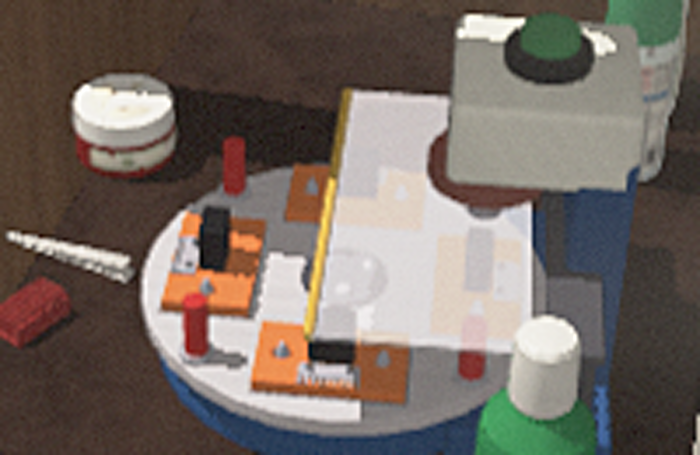

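Request:
carry_out --plan '[[[0, 30, 0, 0, 0, 0], [0, 37, 0, 0, 0, 0], [0, 37, 0, 0, 0, 0], [0, 37, 0, 0, 0, 0], [0, 30, 0, 0, 0, 0], [0, 14, 0, 0, 0, 0], [0, 0, 0, 0, 0, 0], [0, 0, 0, 0, 0, 0]]]'

```text
time_s: 40.0
tool_pos: [0.6633, 0.0115, 0.2557]
eef_rot: [-2.027, -2.394, 0.005]
contact_force: [0.2, -0.3, 0.8]
opening: -0.003
grasp_force: 0.0
```

Request:
carry_out --plan '[[[0, 0, 15, 0, 0, 0], [0, 0, 10, 0, 0, 0], [0, 0, 3, 0, 0, 0], [0, 0, 3, 0, 0, 0], [0, 0, 2, 0, 0, 0], [0, 0, 0, 0, 0, 0], [0, 0, 0, 0, 0, 0]]]'

```text
time_s: 40.58
tool_pos: [0.6638, 0.0113, 0.2262]
eef_rot: [2.03, 2.396, 0.001]
contact_force: [-0.1, -0.8, 0.2]
opening: 0.002
grasp_force: 0.0
```

Request:
carry_out --plan '[[[0, 0, 2, 0, 0, 0], [0, 0, 2, 0, 0, 0], [0, 0, 2, 0, 0, 0], [0, 0, 2, 0, 0, 0], [0, 0, 0, 0, 0, 0], [0, 0, 0, 0, 0, 0]]]'

```text
time_s: 41.08
tool_pos: [0.6643, 0.0112, 0.219]
eef_rot: [2.029, 2.396, 0.002]
contact_force: [-1.6, -0.4, 6.6]
opening: 0.001
grasp_force: 3.8
```

Request:
carry_out --plan '[[[0, 0, 1, 0, 0, 0], [0, 0, 1, 0, 0, 0], [0, 0, 1, 0, 0, 0], [0, 0, 0, 0, 0, 0], [0, 0, 0, 0, 0, 0]]]'

```text
time_s: 41.5
tool_pos: [0.6644, 0.0112, 0.2188]
eef_rot: [2.028, 2.394, 0.004]
contact_force: [-4.4, 1.7, 17.8]
opening: -0.0
grasp_force: 8.6
```

Request:
carry_out --plan '[[[0, 0, -10, 0, 0, 0], [0, 0, -25, 0, 0, 0], [0, 0, -30, 0, 0, 0], [0, 0, -30, 0, 0, 0], [0, -30, 0, 0, 0, 0], [0, -35, 0, 0, 0, 0], [0, -35, 0, 0, 0, 0], [0, 0, 0, 0, 0, 0]]]'

```text
time_s: 42.17
tool_pos: [0.5582, -0.0053, 0.3092]
eef_rot: [-2.028, -2.393, 0.007]
contact_force: [-0.5, -0.1, 0.2]
opening: 0.001
grasp_force: 0.0
```

Request:
carry_out --plan '[[[0, 0, 0, 0, 0, 0], [0, 0, 0, 0, 0, 0], [0, 0, 0, 0, 0, 0], [0, 0, 0, 0, 0, 0]]]'

```text
time_s: 42.5
tool_pos: [0.5665, -0.0051, 0.3091]
eef_rot: [2.03, 2.397, 0.0]
contact_force: [-0.3, 0.9, -0.1]
opening: -0.004
grasp_force: 0.0
```

```bash
python3 - <<'E'
from h import *
b=snap("side","side20.png"); print(rects("side",b,.052)); print(tool()[0],ctrl.observe()["contact_force"])
cv2.imwrite("pics/c20.png",cv2.resize(b[180:330,240:440],None,fx=3.5,fy=3.5,interpolation=2)[:,:,::-1])
E
```

```text
[(571.0, -88.9, 54.7, 82.7, -81.0), (483.6, -25.3, 49.4, 89.5, 9.6)]
[ 0.56633831 -0.00503236  0.30901305] [ 0.91603931 -0.32463311 -0.37413478]
```

View pics/c20.png

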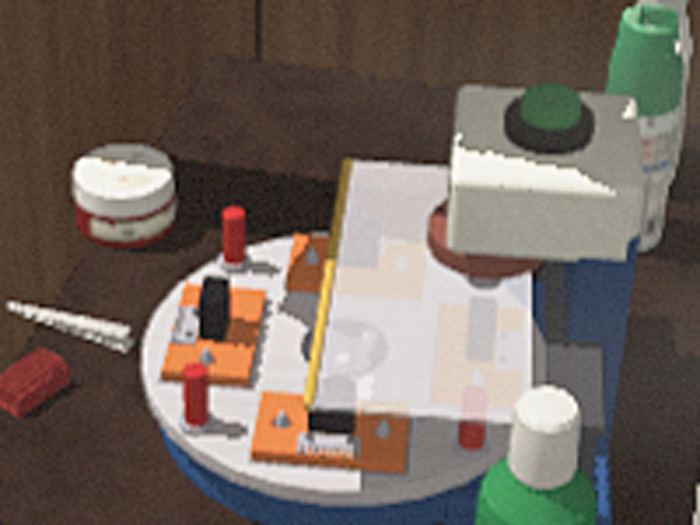

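All four carriers sit on their pins, the button is back up (near (550,105) in the crop) and the arm is clear of everything, so I am handing in.

```bash
python3 -c "
from bench import ctrl
print(ctrl.sign_off())"
```

```text
the job is handed in; nothing more can be done
None
```

I loaded all four carriers onto the dial, left it resting in a click position, pressed the start button fully and released it, and handed the job in at about 43 s; the sign-off returned no verdict.

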